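Dock the suction canisters for flushing

TASK

Get the suction canisters ready for flushing. First wind the crank anticlockwise until the forked rail is right back, then stand every canister on the counter centred on a pad of its own (any pad will do), turned so that its nozzle points squarely along that pad's mark towards the rail. When all of them stand right, wind the crank clockwise until the rail is fully home with its forks round the nozzles, and only then turn the tap clockwise until its nose points at the brass stud. Leave the kidney dish, the spatula rest and the bite block where they are.

Things in the scene. Friction and masses are not known exactly. Their poses are not given: they have to be found in the camera images.
- can_a: Lidded steel suction canister, loose, 300 g, bottom-heavy; identical to the others; may be absent. Round body 64 mm across, lid top 56 mm up; on the lid stands a round grey upright grip knob 30 mm across, from 56 to 96 mm up, on the axis: grasp here, from above, at any yaw. Origin: centre of the underside; z up, x towards the nozzle.
- nozzle_a (a point): Tip of canister can_a's side nozzle: a horizontal tube 16 mm across that sticks out radially, its tip 56 mm from the canister's axis, centreline 30 mm above the underside.
- can_b: Lidded steel suction canister, loose, 300 g, bottom-heavy; identical to the others; may be absent. Round body 64 mm across, lid top 56 mm up; on the lid stands a round grey upright grip knob 30 mm across, from 56 to 96 mm up, on the axis: grasp here, from above, at any yaw. Origin: centre of the underside; z up, x towards the nozzle.
- nozzle_b (a point): Tip of canister can_b's side nozzle: a horizontal tube 16 mm across that sticks out radially, its tip 56 mm from the canister's axis, centreline 30 mm above the underside.
- can_c: Lidded steel suction canister, loose, 300 g, bottom-heavy; identical to the others; may be absent. Round body 64 mm across, lid top 56 mm up; on the lid stands a round grey upright grip knob 30 mm across, from 56 to 96 mm up, on the axis: grasp here, from above, at any yaw. Origin: centre of the underside; z up, x towards the nozzle.
- nozzle_c (a point): Tip of canister can_c's side nozzle: a horizontal tube 16 mm across that sticks out radially, its tip 56 mm from the canister's axis, centreline 30 mm above the underside.
- rig: The flushing rig, fixed to the counter: a thin flat mat (1 mm, not a step) with three round pads in a row, a forked rail beyond them, a white gearbox (90 x 90 mm, 58 mm high) with a crank at the right end and a tap on a round base at the left end. Origin: middle pad's centre at counter height; x points across the pads towards the rail, y along the row to the left.
- pad0 (a point): Centre of the right-hand (-y) pad, a printed white disc with a dark rim, 72 mm across, flush with the counter (z = 0). Pads are 115 mm apart.
- mark0 (a point): The right-hand (-y) pad's mark: a point on the white stripe (36 to 70 mm from the pad's centre) that runs from the pad towards the rail, 56 mm from the pad's centre in the rig's +x, so under the nozzle tip of a canister that stands right. At counter height.
- pad1 (a point): Centre of the middle pad, a printed white disc with a dark rim, 72 mm across, flush with the counter (z = 0). Pads are 115 mm apart.
- mark1 (a point): The middle pad's mark: a point on the white stripe (36 to 70 mm from the pad's centre) that runs from the pad towards the rail, 56 mm from the pad's centre in the rig's +x, so under the nozzle tip of a canister that stands right. At counter height.
- pad2 (a point): Centre of the left-hand (+y) pad, a printed white disc with a dark rim, 72 mm across, flush with the counter (z = 0). Pads are 115 mm apart.
- mark2 (a point): The left-hand (+y) pad's mark: a point on the white stripe (36 to 70 mm from the pad's centre) that runs from the pad towards the rail, 56 mm from the pad's centre in the rig's +x, so under the nozzle tip of a canister that stands right. At counter height.
- rail (a joint): Distance of the forked rail from its home, m: 0 home, 0.050 right back; the crank drives it, 25 mm a turn. Aluminium bar 500 mm long, 6 to 50 mm above the counter; before each mark a fork of two upright plates 40 mm apart inside, open above and in front. Home, the bar's face is 62 mm and the fork ends 42 mm from the pad centres; right back, 112 and 92 mm.
- crank (a joint): Angle of the hand crank, rad, 0 to 12.57 (two full turns) with a stop at each end: 0 is the rail fully home, 12.57 the rail right back. Grows anticlockwise seen from above (that winds the rail back), falls clockwise (that brings it home). Stays where it is left; takes about 3 N at the handle. At 0 the arm points along the rig's +x.
- crank_axis (a point): Point on the crank's upright axis, 70 mm above the counter, on top of the gearbox; 80 mm towards the robot (-x) and 300 mm right (-y) of the middle pad in the rig's frame.
- crank_handle (a point): Middle of the crank's upright black handle, a freely spinning sleeve 22 mm across, from 77 to 123 mm above the counter, 55 mm from the crank's axis (this point is 102 mm up). The crank arm below it is 68 to 76 mm up. Grasp it from above and lead it round the circle.
- tap (a joint): Angle of the tap, rad, growing clockwise seen from above, range -0.4 to 2.6; stiff enough to stay. At 0 the nose points along the rig's +y (left), at 1.57 along the rig's +x, where the stud is. It can be turned past the stud.
- tap_grip (a point): Point on the tap's upright axis at the height to grip, 75 mm above the counter. The tap's handle is an upright steel bar 14 mm thick and 60 mm long (25 mm behind the axis to 35 mm ahead, towards the nose), from 53 to 87 mm above the counter, over a round white base 100 mm across and 40 mm high.
- tap_nose (a point): Tip of the small nose at the low front end of the tap handle, 45 mm from the tap's axis.
- tap_mark (a point): Brass stud on the top of the tap's base, 45 mm from the tap's axis in the rig's +x; the nose comes to stand over it.
- kidney_dish: Bystander: steel kidney dish, about 170 x 90 mm, 34 mm high, loose. Origin: centre of the underside.
- spatula_rest: Bystander: white ceramic spatula rest, 60 x 120 mm, 31 mm high, loose. Origin: centre of the underside.
- bite_block: Bystander: yellow plastic bite block, 60 x 30 mm, 23 mm high, loose. Origin: centre of the underside.
Not all that is in view belongs to the job. Leave any green or pink look-alike of the can_b alone.

How it is judged:
By the outcome, as a careful person would: the job done as asked, in the order asked, and still so for the second after the job is handed in, with the robot touching nothing.
Of can_a, can_b, can_c only 2 to 3 are there at a start; the rules pass over those that are not, and their reading is None.
At some moment in a run one of can_a, can_b, can_c may be knocked a few centimetres aside while the robot is not near it.
Once in a run the grip may slacken for a moment while it holds something.
It also fails if it takes over 210 s, if anything falls off the work surface, if the arm or the gripper's body presses on something with over 40 N, if the wrist force passes 120 N, or if a joint passes its speed limit or range.

ROBOT

A 6-joint arm with a two-finger parallel gripper is mounted at the origin on the work surface. World frame = base frame: x ahead of the robot, y to its left, z up, the work surface at z = 0. Lengths are in m, angles in rad, forces in N, time in s.
With the tool pointing down it reaches from about 0.325 to 0.9 m from the base axis. Payload 3.5 kg.
Tool frame: the origin (TCP) lies at the very end of the fingers, on their centre line; the grasp point (between the pads) lies r.grip_depth behind it (r.grip_depth is the distance from the TCP to the grasp point, in m); z points along the fingers, y is the direction in which the jaws open and shut (so a half turn about z gives the same grasp; the last joint's range is limited). The gripper opens to 85 mm and grips with 20 to 120 N. Pads are 22 mm wide; open, the fingers measure 114 mm over their backs; the gripper's body (76 mm by 85 mm) begins 54 mm behind the grasp point. The pads swing forward as they close: fully open they stand 13 mm farther back than shut.
Start: joints at [-1.339, 0.276, -0.026, 1.268, 0, 1.467], TCP at [0.205, -0.59, 0.231] pointing down, gripper open.
Joint ranges: [-3.12, 3.12], [-0.85, 1.88], [-1.08, 1.24], [-1.95, 2.15], [-1.57, 1.53], [-3.14, 3.14]. Speed limits (rad/s): [2.57, 2.57, 3.14, 3.14, 3.14, 3.14].

INTERFACE

Orientations are given as a unit quaternion [x, y, z, w].
In Python, from workcell import telemetry, capture, r gives the robot as it stands.
- The arm moves only by the tool jog_arm, never from a script. Its argument "series" is a list that holds one entry, the list of rows, each a list of 5 numbers: the closure, from 0 (fully open) to 1 (shut), then the shift along the tool's x, y, z in units of 50 mm (1.0 is 50 mm), then the turn about the tool's z in degrees. In form: [[[hand, tx, ty, tz, spin], ...]]. A call has 1 to 20 rows; each row is the pose to reach, as a shift and turn from the pose commanded when the call began, along the tool's axes at that moment; what a row does not reach only later rows make up. A row lasts 1/10 s, in which the tool goes at most 50 mm and 8.59 degrees, less where a joint would pass 70% of its speed; a pose out of reach is approached as far as the arm can. A call with a gripper value outside its range is refused whole. The fingers move at their own pace and stop on an object; "force" is the grip in N (left out, the last holds). Time passes only in rows, so rows that repeat a pose let the fingers close. It gives the time, the measured TCP pose, the force and the opening at its end, in the units of the state.
- telemetry.read_state(): the state, without advancing time (a new reading comes with each control period).
- capture(name): name is "side" or "top"; returns a dict with "frame" (400x640x3 uint8, red, green, blue), "mtx" (3x3 intrinsics, pixels), "rvec" (rotation vector, rad) and "tvec" (3), from world to camera coordinates, as OpenCV has them. Camera axes: x right, y down, z forward; pixel columns grow to the right and rows downward; lengths in m; the calibration is good to about 2 mm. A picture is of the moment at which its call begins. There is no depth.
- r.finish_job(): hands the job in, once; it reports no verdict.
The state is a dict: "time": time; "q": joint angles; "qvel": joint speeds; "joint_efforts": joint torques, N m; "eef_pos": TCP position; "ee_rot": TCP orientation; "wrist_force": force on the tool from outside, world axes, zero at the start; "torque": the same for the moment, N m; "finger_gap": finger opening in m.
Only numpy, scipy, OpenCV 4.12 (cv2) and the standard library are available. Lean on these libraries where they do the work, as an engineer would, in place of code of your own. Each camera call takes 0.05 s, during which the arm holds its last target.

## Working session

There is one attempt and no reset: what is moved stays moved. The work goes in short steps, Python scripts to look and compute and a tool call to move; the robot and the scene stay as the last step left them, time stands still between calls to the robot, and variables do not carry over. Pictures are saved under pics/ and viewed, and the job is handed in when it is done.

Besides the shell and the picture viewer there is one more tool, called after "Emit:" as a command line: name --argument value ..., lists and objects as JSON in quotes. jog_arm: Moves the arm, as the interface text tells. Its arguments: {"type":"object","properties":{"series":{"type":"array","items":{"type":"array","items":{"type":"array","items":{"type":"number"}}}},"force":{"type":"number"}},"required":["series"]}

```bash
ls; mkdir -p pics; cat > h.py <<'E'
import numpy as np, cv2
from workcell import telemetry, capture, r
from scipy.spatial.transform import Rotation as R
def shot(n,f):
    c=capture(n); cv2.imwrite(f'pics/{f}.png',c['frame'][:,:,::-1]); np.savez(f'pics/{f}.npz',**c); return c
def load(f): return dict(np.load(f'pics/{f}.npz'))
def ray(c,uv):
    Rm=cv2.Rodrigues(np.array(c['rvec'],float))[0]; t=np.array(c['tvec'],float).ravel()
    d=Rm.T@np.linalg.inv(c['mtx'])@np.array([uv[0],uv[1],1.]); return -Rm.T@t,d
def onz(c,uv,z):
    o,d=ray(c,uv); return o+d*(z-o[2])/d[2]
def proj(c,p):
    return cv2.projectPoints(np.array(p,float).reshape(-1,3),np.array(c['rvec'],float),np.array(c['tvec'],float),np.array(c['mtx'],float),None)[0].reshape(-1,2)
E
python3 - <<'E'
from h import *
print(telemetry.read_state()); print(r.grip_depth)
for n in('side','top'):
    c=shot(n,n+'0'); print(n,c['mtx'],c['rvec'],c['tvec'],ray(c,(320,200)))
E
```

```text
pics
{'time': 0.0, 'q': array([-1.33942741e+00,  2.77177398e-01, -2.79418433e-02,  1.26800579e+00,
        4.86657348e-06,  1.46742551e+00]), 'qvel': array([ 0.00129769,  0.00111369, -0.00086309,  0.00029151, -0.00133066,
        0.00024528]), 'joint_efforts': array([-1.57582333e-03, -4.45507264e+01,  2.95204371e+01,  1.64605438e-02,
       -1.59094539e-04, -8.59544116e-06]), 'eef_pos': array([ 0.20514939, -0.58951345,  0.23010343]), 'ee_rot': array([ 9.86025661e-01,  1.66589434e-01, -7.20382665e-05, -1.16212399e-03]), 'wrist_force': array([ 0.00401731,  0.89446755, -0.12076656]), 'torque': array([-0.03291416, -0.02657736, -0.03290449]), 'finger_gap': 0.08556949892770623}
0.0187
side [[381.95705398   0.         314.29124769]
 [  0.         381.95705398 198.15782706]
 [  0.           0.           1.        ]] [ 0.12365831 -2.78274558  1.36878588] [0.56937136 0.07321531 1.20451285] (array([0.48785655, 0.95611691, 0.7926108 ]), array([ 0.05400609, -0.78744603, -0.61421391]))
top [[380.91075571   0.         320.48586805]
 [  0.         380.91075571 206.80760313]
 [  0.           0.           1.        ]] [ 2.17390872 -2.22500701  0.07521138] [0.03266736 0.56655715 1.18235726] (array([0.50104688, 0.03581852, 1.21148335]), array([ 0.07306371, -0.01275775, -0.99740662]))
```

View pics/top0.png

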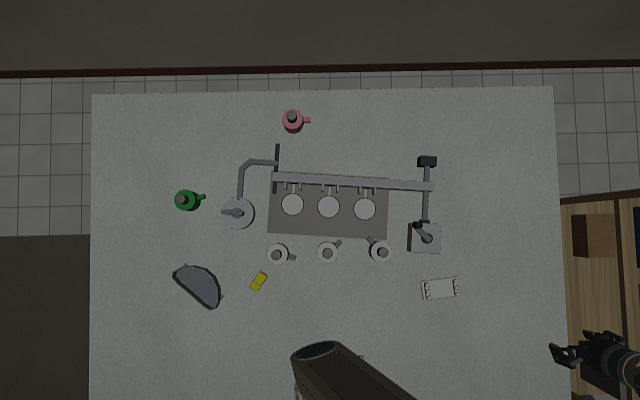

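View pics/side0.png

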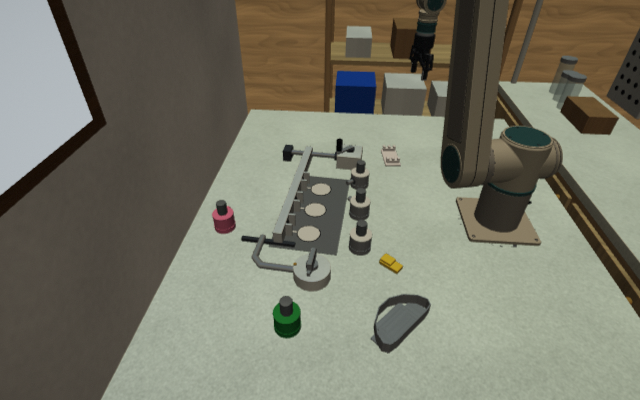

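Top view: three steel canisters at about (278,254), (328,253) and (380,250). The green (187,200) and pink (292,121) ones are look-alikes, so I'll leave them. The rig's pads are at (292,204), (328,207) and (365,209), the crank box is at (425,237) and the tap at (237,212). Next I'll enlarge this area.

```bash
python3 - <<'E'
import cv2
a=cv2.imread('pics/top0.png')[140:280,210:450]
cv2.imwrite('pics/top0c.png',cv2.resize(a,None,fx=3.3,fy=3.3,interpolation=cv2.INTER_CUBIC))
E
```

```text
(no output)
```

View pics/top0c.png

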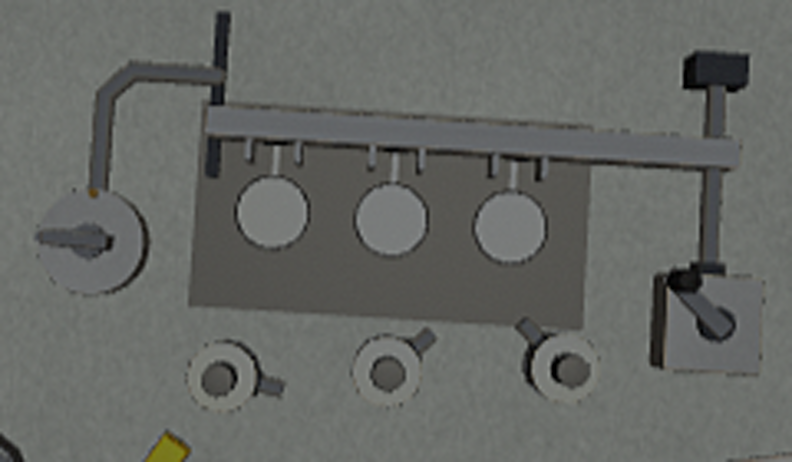

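The crop shows the pads with their stripes, the forks, three steel canisters with nozzles facing different ways, and the crank handle up and left of its axis. I'll measure these now.

```bash
cat >> h.py <<'E'
def blobs(m,lo,hi):
    n,l,s,c=cv2.connectedComponentsWithStats(m.astype(np.uint8),connectivity=4)
    return [(c[i],s[i],l==i) for i in range(1,n) if lo<=s[i][4]<=hi]
E
python3 - <<'E'
from h import *
c=load('top0'); f=c['frame'].astype(int)
for p in [(292,204),(328,207),(365,209),(278,244),(328,243),(386,258),(277,254),(327,253),(383,252),(292,232),(417,225),(427,238),(291,122),(240,225),(238,198),(233,212),(293,188)]:
    print(p,f[p[1],p[0]])
E
```

```text
(292, 204) [121 124 121]
(328, 207) [120 124 123]
(365, 209) [122 124 123]
(278, 244) [111 112 111]
(328, 243) [123 124 122]
(386, 258) [124 126 119]
(277, 254) [82 81 78]
(327, 253) [82 82 79]
(383, 252) [83 83 79]
(292, 232) [82 81 77]
(417, 225) [32 32 32]
(427, 238) [72 75 79]
(291, 122) [ 7 15 10]
(240, 225) [107 109 110]
(238, 198) [88 65 22]
(233, 212) [73 76 79]
(293, 188) [129 132 130]
```

```bash
cat >> h.py <<'E'
def pads(c):
    f=c['frame'].astype(int); out=[]
    for u,v in [(292,204),(328,207),(365,209)]:
        m=np.zeros(f.shape[:2],np.uint8); m[v-14:v+15,u-14:u+15]=1
        m&=(f.mean(2)>103).astype(np.uint8)
        m=cv2.morphologyEx(m,cv2.MORPH_OPEN,np.ones((5,5),np.uint8))
        cc=max(cv2.findContours(m,cv2.RETR_EXTERNAL,cv2.CHAIN_APPROX_NONE)[0],key=cv2.contourArea)
        (x,y),rr=cv2.minEnclosingCircle(cc); M=cv2.moments(m,True)
        out.append(((M['m10']/M['m00'],M['m01']/M['m00']),cv2.contourArea(cc)))
    return out
E
python3 - <<'E'
from h import *
c=load('top0'); f=c['frame'].astype(int)
P=[]
for uv,a in pads(c):
    p=onz(c,uv,0); P.append(p); print(np.round(uv,2),a,p.round(4))
print(np.linalg.norm(P[0]-P[1]),np.linalg.norm(P[2]-P[1]))
y=(P[0]-P[2])/np.linalg.norm(P[0]-P[2]); x=np.array([y[1],-y[0],0]); o=np.mean(P,0)
print('o',o,'x',x,np.degrees(np.arctan2(x[1],x[0])))
ca=o-.08*x-.3*y; print('crank axis',ca,proj(c,ca+[0,0,.07])); 
np.savez('rig.npz',o=o,x=x,y=y)
# handle: black blob top near (417,225) z .123
m=(f.max(2)<48); m2=np.zeros_like(m); m2[215:236,408:425]=m[215:236,408:425]
for b in blobs(m2,8,400): print('dark',b[0],b[1],onz(c,b[0],.123))
# tap axis? brass stud
hsv=cv2.cvtColor(c['frame'],cv2.COLOR_RGB2HSV)
m=(hsv[:,:,1]>120); m[:,:215]=0;m[:,255:]=0;m[:180]=0;m[230:]=0
for b in blobs(m,1,50): print('stud',b[0],b[1],onz(c,b[0],.042))
for s,n in((.3,'?'),):
    pass
E
python3 - <<'E'
import cv2
a=cv2.imread('pics/top0.png')[205:265,395:455]
b=cv2.imread('pics/top0.png')[185:240,210:265]
import numpy as np
cv2.imwrite('pics/c1.png',np.hstack([cv2.resize(a,(400,400),interpolation=cv2.INTER_NEAREST),cv2.resize(b,(400,400),interpolation=cv2.INTER_NEAREST)]))
E
```

```text
[292.11 203.7 ] 308.5 [0.58   0.1094 0.    ]
[328.26 206.06] 309.0 [ 0.5698 -0.0055  0.    ]
[364.38 208.39] 302.5 [ 0.5598 -0.1206  0.    ]
0.1153787354686765 0.11546502467395267
o [ 0.56986206 -0.00557199  0.        ] x [ 0.99615456 -0.08761332  0.        ] -5.02631806972842
crank axis [ 0.46388569 -0.2974093   0.        ] [[427.17624147 237.76633528]]
dark [414.765625 226.09375 ] [408 219  17  17 128] [ 0.49975979 -0.24759637  0.123     ]
stud [237.6 197.8] [237 197   2   3   5] [0.5992229  0.27369977 0.042     ]
```

View pics/c1.png

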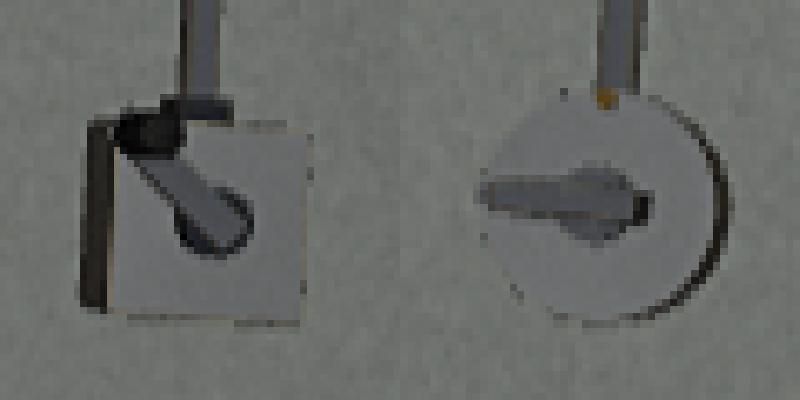

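```bash
python3 - <<'E'
from h import *
c=load('top0'); g=np.load('rig.npz'); o,x,y=g['o'],g['x'],g['y']
ca=o-.08*x-.3*y
h=onz(c,(416.6,224.4),.102); d=(h-ca); d[2]=0
a=np.arctan2(d@y,d@x); print('handle',h,np.linalg.norm(d),'crank angle mod',a,np.degrees(a))
# rail: bar front lower edge? forks
f=c['frame'].astype(int)
for s in (0.0,.01,.02,.03,.04,.05):
    print(s,proj(c,[o+(.062+s)*x-.2*y+[0,0,.05],o+(.042+s)*x+.02*y+[0,0,.05]]).round(1).tolist())
cs=load('side0')
for A in (a,):
    hh=ca+.055*(np.cos(A)*x+np.sin(A)*y); print(hh,proj(cs,hh+[0,0,.102]),proj(c,hh+[0,0,.102]))
# tap axis from stud: assume
st=onz(c,(237.6,197.8),.041); t=st-.045*x; print('tap axis',t, 'rel rig',(t-o)@x,(t-o)@y)
print(proj(c,t+[0,0,.087]))
n=onz(c,(222,211.3),.06); print('nose',n,np.linalg.norm((n-t)[:2]),'angle cw from +y',np.degrees(np.arctan2((n-t)@x,(n-t)@y)))
E
python3 - <<'E'
import cv2
a=cv2.imread('pics/side0.png')[125:285,230:430]
cv2.imwrite('pics/c2.png',cv2.resize(a,None,fx=3.7,fy=3.7,interpolation=cv2.INTER_CUBIC))
E
```

```text
handle [ 0.50454356 -0.25861861  0.102     ] 0.05619412397864896 crank angle mod 0.8496266038775381 48.680018564216354
0.0 [[395.1, 189.2], [323.2, 191.0]]
0.01 [[395.3, 186.0], [323.4, 187.8]]
0.02 [[395.4, 182.7], [323.6, 184.5]]
0.03 [[395.6, 179.5], [323.8, 181.3]]
0.04 [[395.8, 176.3], [324.0, 178.1]]
0.05 [[395.9, 173.1], [324.2, 174.8]]
[ 0.50367958 -0.25944291  0.        ] [[339.34539047 144.85002448]] [[416.89242504 224.68958051]]
tap axis [0.55447989 0.27784577 0.041     ] rel rig -0.040154183592670284 0.2809802190405539
[[230.11067165 211.14806123]]
nose [0.55793639 0.3174281  0.06      ] 0.039732956361253784 angle cw from +y -0.035670061807781026
```

View pics/c2.png

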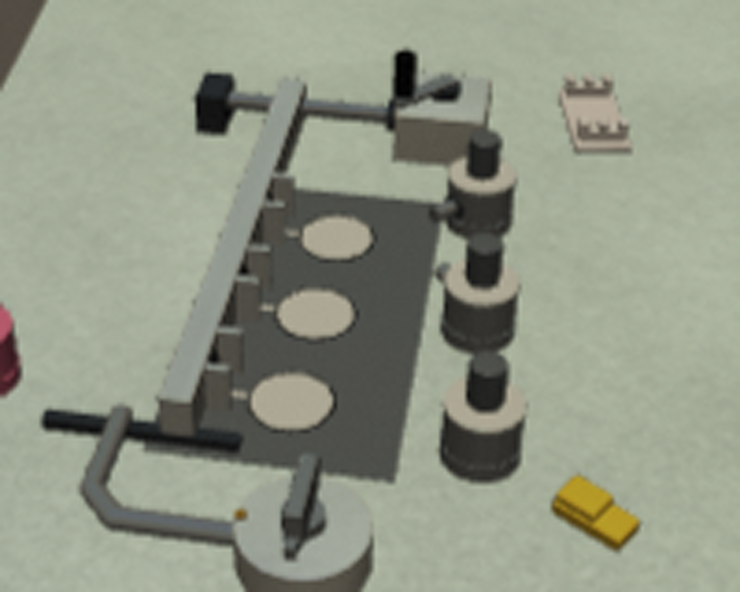

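```bash
cat >> h.py <<'E'
def rel(tgt,yaw=None,st=None):
    """tool-frame shift (50mm units) & spin (deg) from measured pose to world tgt, tool-x yaw deg"""
    s=st or telemetry.read_state(); Rm=R.from_quat(s['ee_rot']).as_matrix()
    d=Rm.T@(np.array(tgt)-s['eef_pos'])/.05
    cur=np.degrees(np.arctan2(Rm[1,0],Rm[0,0])); sp=None if yaw is None else -((yaw-cur+180)%360-180)
    return d.round(3),None if sp is None else round(sp,2),round(cur,2)
def stt():
    s=telemetry.read_state(); print('t',round(s['time'],2),'pos',s['eef_pos'].round(4),'F',s['wrist_force'].round(1),'gap',round(s['finger_gap'],4),'q',s['q'].round(2),'yaw',rel([0,0,0])[2])
E
python3 - <<'E'
from h import *
stt()
print(rel([.504,-.2595,.20],None)); print(rel([.504,-.2595,.088],None))
E
```

```text
t 0.1 pos [ 0.2052 -0.5896  0.2302] F [ 0.4  0.5 -0.7] gap 0.0856 q [-1.34  0.28 -0.03  1.27  0.    1.47] yaw 19.18
(array([ 7.813, -4.271,  0.615]), None, np.float64(19.18))
(array([ 7.813, -4.266,  2.855]), None, np.float64(19.18))
```

Emit:
jog_arm --series '[[[0, 0.8, -0.43, 0.06, 0], [0, 1.6, -0.86, 0.12, 0], [0, 2.4, -1.3, 0.18, 0], [0, 3.1, -1.7, 0.24, 0], [0, 3.9, -2.14, 0.3, 0], [0, 4.7, -2.56, 0.36, 0], [0, 5.5, -3.0, 0.42, 0], [0, 6.3, -3.43, 0.5, 0], [0, 7.0, -3.85, 0.55, 0], [0, 7.6, -4.15, 0.6, 0], [0, 7.81, -4.27, 0.61, 0], [0, 7.81, -4.27, 0.61, 0], [0, 7.81, -4.27, 0.61, 0]]]' --force 40

```text
time: 1.4
eef_pos: [0.5034, -0.2608, 0.2006]
ee_rot: [0.986, 0.166, -0.001, 0.0]
wrist_force: [0.2, -0.5, 0.4]
finger_gap: 0.085
```

```bash
python3 - <<'E'
from h import *
stt(); print(rel([.504,-.2595,.088]))
c=shot('top','t1'); s=shot('side','s1'); stt()
a=c['frame'][160:300,380:500,::-1]; b=s['frame'][60:200,280:400,::-1]
cv2.imwrite('pics/c3.png',np.hstack([cv2.resize(a,(400,466)),cv2.resize(b,(400,466))]))
E
```

```text
t 1.4 pos [ 0.5034 -0.2608  0.2006] F [ 0.2 -0.5  0.4] gap 0.085 q [-0.59  0.19 -0.2   1.18 -0.    2.22] yaw 19.17
(array([ 0.023, -0.021,  2.252]), None, np.float64(19.17))
t 1.5 pos [ 0.5032 -0.2614  0.2008] F [-0.3  0.4  0.2] gap 0.0858 q [-0.59  0.19 -0.2   1.18 -0.    2.22] yaw 19.09
```

View pics/c3.png

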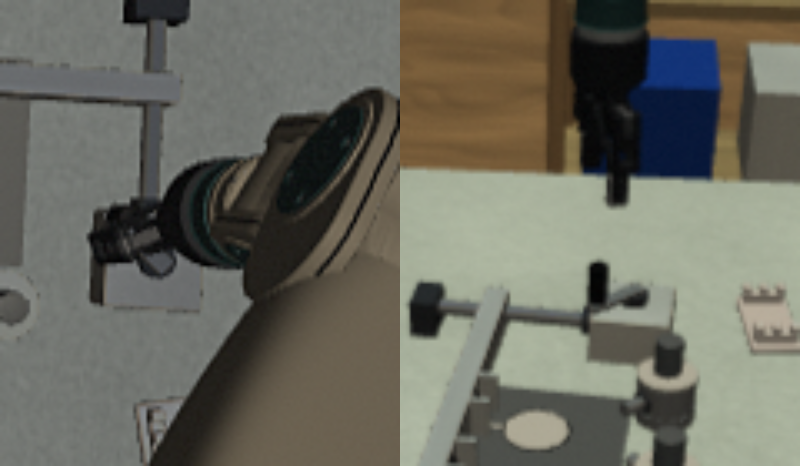

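The side view shows the handle at about (339,145), as predicted. I'll go down and grip it.

Emit:
jog_arm --series '[[[0, 0.02, -0.03, 0.4, 0], [0, 0.02, -0.03, 0.8, 0], [0, 0.02, -0.03, 1.2, 0], [0, 0.02, -0.03, 1.6, 0], [0, 0.02, -0.03, 1.9, 0], [0, 0.02, -0.03, 2.15, 0], [0, 0.02, -0.03, 2.25, 0], [0, 0.02, -0.03, 2.25, 0], [0.5, 0.02, -0.03, 2.25, 0], [1, 0.02, -0.03, 2.25, 0], [1, 0.02, -0.03, 2.25, 0], [1, 0.02, -0.03, 2.25, 0], [1, 0.02, -0.03, 2.25, 0], [1, 0.02, -0.03, 2.25, 0], [1, 0.02, -0.03, 2.25, 0], [1, 0.02, -0.03, 2.25, 0]]]' --force 40

```text
time: 3.1
eef_pos: [0.5048, -0.2588, 0.0888]
ee_rot: [0.986, 0.167, 0.0, 0.0]
wrist_force: [-1.4, 0.3, 4.6]
finger_gap: 0.021
```

```bash
python3 - <<'E'
from h import *
stt()
E
```

```text
t 3.1 pos [ 0.5048 -0.2588  0.0888] F [-1.4  0.3  4.6] gap 0.021 q [-0.59  0.29 -0.33  0.95 -0.    2.22] yaw 19.18
```

```bash
cat > circ.py <<'E'
from h import *
import sys
def circ(a0,step,n,r=.055):
    s=telemetry.read_state(); Rm=R.from_quat(s['ee_rot']).as_matrix()
    out=[]
    for k in range(1,n+1):
        a=np.radians(a0+step*k); b=np.radians(a0)
        d=r*np.array([np.cos(a)-np.cos(b),np.sin(a)-np.sin(b),0])
        t=Rm.T@d/.05; out.append([1,round(t[0],2),round(t[1],2),0,0])
    print(str(out).replace('np.float64',''))
if __name__=='__main__':
    g=np.load('rig.npz'); ca=g['o']-.08*g['x']-.3*g['y']
    p=telemetry.read_state()['eef_pos']; d=p-ca; a=np.degrees(np.arctan2(d[1],d[0])); print('world ang',a,'r',np.hypot(d[0],d[1]),'rig ang',a+5.03); stt()
    circ(float(a),float(sys.argv[1]),int(sys.argv[2]))
E
python3 circ.py 12 20
```

```text
world ang 43.32960901200994 r 0.05624894178844986 rig ang 48.35960901200994
t 3.1 pos [ 0.5048 -0.2588  0.0888] F [-1.4  0.3  4.6] gap 0.021 q [-0.59  0.29 -0.33  0.95 -0.    2.22] yaw 19.18
[[1, (-0.12), (-0.2), 0, 0], [1, (-0.27), (-0.37), 0, 0], [1, (-0.46), (-0.5), 0, 0], [1, (-0.67), (-0.6), 0, 0], [1, (-0.89), (-0.64), 0, 0], [1, (-1.12), (-0.64), 0, 0], [1, (-1.35), (-0.6), 0, 0], [1, (-1.56), (-0.5), 0, 0], [1, (-1.74), (-0.37), 0, 0], [1, (-1.9), (-0.19), 0, 0], [1, (-2.01), (0.01), 0, 0], [1, (-2.08), (0.22), 0, 0], [1, (-2.1), (0.45), 0, 0], [1, (-2.08), (0.68), 0, 0], [1, (-2.01), (0.9), 0, 0], [1, (-1.89), (1.1), 0, 0], [1, (-1.74), (1.27), 0, 0], [1, (-1.55), (1.4), 0, 0], [1, (-1.34), (1.5), 0, 0], [1, (-1.12), (1.54), 0, 0]]
```

Emit:
jog_arm --series '[[[1, -0.12, -0.2, 0, 0], [1, -0.27, -0.37, 0, 0], [1, -0.46, -0.5, 0, 0], [1, -0.67, -0.6, 0, 0], [1, -0.89, -0.64, 0, 0], [1, -1.12, -0.64, 0, 0], [1, -1.35, -0.6, 0, 0], [1, -1.56, -0.5, 0, 0], [1, -1.74, -0.37, 0, 0], [1, -1.9, -0.19, 0, 0]]]'

```text
time: 4.1
eef_pos: [0.4116, -0.2809, 0.0888]
ee_rot: [0.986, 0.167, 0.001, -0.001]
wrist_force: [6.6, 1.7, 6.2]
finger_gap: 0.021
```

```bash
python3 circ.py 12 20
```

```text
world ang 162.518359708553 r 0.054848379790259943 rig ang 167.548359708553
t 4.1 pos [ 0.4116 -0.2809  0.0888] F [6.6 1.7 6.2] gap 0.021 q [-0.73  0.18 -0.48  0.92  0.    2.08] yaw 19.18
[[1, (-0.12), (0.2), 0, 0], [1, (-0.19), (0.42), 0, 0], [1, (-0.22), (0.64), 0, 0], [1, (-0.2), (0.87), 0, 0], [1, (-0.13), (1.09), 0, 0], [1, (-0.02), (1.29), 0, 0], [1, (0.14), (1.47), 0, 0], [1, (0.32), (1.6), 0, 0], [1, (0.53), (1.7), 0, 0], [1, (0.75), (1.75), 0, 0], [1, (0.98), (1.75), 0, 0], [1, (1.21), (1.71), 0, 0], [1, (1.42), (1.62), 0, 0], [1, (1.61), (1.48), 0, 0], [1, (1.76), (1.31), 0, 0], [1, (1.88), (1.12), 0, 0], [1, (1.96), (0.9), 0, 0], [1, (1.98), (0.67), 0, 0], [1, (1.96), (0.44), 0, 0], [1, (1.89), (0.22), 0, 0]]
```

Emit:
jog_arm --series '[[[1, -0.12, 0.2, 0, 0], [1, -0.19, 0.42, 0, 0], [1, -0.22, 0.64, 0, 0], [1, -0.2, 0.87, 0, 0], [1, -0.13, 1.09, 0, 0], [1, -0.02, 1.29, 0, 0], [1, 0.14, 1.47, 0, 0], [1, 0.32, 1.6, 0, 0], [1, 0.53, 1.7, 0, 0], [1, 0.75, 1.75, 0, 0], [1, 0.98, 1.75, 0, 0], [1, 1.21, 1.71, 0, 0], [1, 1.42, 1.62, 0, 0], [1, 1.61, 1.48, 0, 0], [1, 1.76, 1.31, 0, 0], [1, 1.88, 1.12, 0, 0], [1, 1.96, 0.9, 0, 0], [1, 1.98, 0.67, 0, 0], [1, 1.96, 0.44, 0, 0], [1, 1.89, 0.22, 0, 0]]]'

```text
time: 6.1
eef_pos: [0.5054, -0.2596, 0.0889]
ee_rot: [0.986, 0.167, 0.002, -0.0]
wrist_force: [4.7, -0.3, 6.5]
finger_gap: 0.0211
```

```bash
python3 circ.py 12 20
```

```text
world ang 42.28124215793438 r 0.05616507101409628 rig ang 47.31124215793438
t 6.1 pos [ 0.5054 -0.2596  0.0889] F [ 4.7 -0.3  6.5] gap 0.0211 q [-0.59  0.29 -0.33  0.95  0.    2.22] yaw 19.21
[[1, (-0.11), (-0.2), 0, 0], [1, (-0.26), (-0.37), 0, 0], [1, (-0.45), (-0.51), 0, 0], [1, (-0.66), (-0.61), 0, 0], [1, (-0.88), (-0.66), 0, 0], [1, (-1.11), (-0.66), 0, 0], [1, (-1.33), (-0.62), 0, 0], [1, (-1.55), (-0.53), 0, 0], [1, (-1.73), (-0.4), 0, 0], [1, (-1.89), (-0.23), 0, 0], [1, (-2.01), (-0.03), 0, 0], [1, (-2.08), (0.18), 0, 0], [1, (-2.11), (0.41), 0, 0], [1, (-2.09), (0.64), 0, 0], [1, (-2.02), (0.86), 0, 0], [1, (-1.91), (1.06), 0, 0], [1, (-1.76), (1.24), 0, 0], [1, (-1.58), (1.37), 0, 0], [1, (-1.37), (1.47), 0, 0], [1, (-1.14), (1.52), 0, 0]]
```

Emit:
jog_arm --series '[[[1, -0.11, -0.2, 0, 0], [1, -0.26, -0.37, 0, 0], [1, -0.45, -0.51, 0, 0], [1, -0.66, -0.61, 0, 0], [1, -0.88, -0.66, 0, 0], [1, -1.11, -0.66, 0, 0], [1, -1.33, -0.62, 0, 0], [1, -1.55, -0.53, 0, 0], [1, -1.73, -0.4, 0, 0], [1, -1.89, -0.23, 0, 0], [1, -2.01, -0.03, 0, 0], [1, -2.08, 0.18, 0, 0], [1, -2.11, 0.41, 0, 0], [1, -2.09, 0.64, 0, 0], [1, -2.02, 0.86, 0, 0], [1, -1.91, 1.06, 0, 0], [1, -1.76, 1.24, 0, 0], [1, -1.58, 1.37, 0, 0], [1, -1.37, 1.47, 0, 0], [1, -1.14, 1.52, 0, 0]]]'

```text
time: 8.1
eef_pos: [0.4736, -0.3507, 0.0887]
ee_rot: [0.986, 0.166, -0.002, -0.0]
wrist_force: [-2.2, -1.5, 9.5]
finger_gap: 0.021
```

```bash
python3 circ.py 10 9
```

```text
world ang -79.70926341418527 r 0.05411868248244924 rig ang -74.67926341418527
t 8.1 pos [ 0.4736 -0.3507  0.0887] F [-2.2 -1.5  9.5] gap 0.021 q [-0.75  0.33 -0.28  0.97 -0.    2.06] yaw 19.11
[[1, (0.19), (0.01), 0, 0], [1, (0.38), (-0.01), 0, 0], [1, (0.57), (-0.06), 0, 0], [1, (0.74), (-0.15), 0, 0], [1, (0.89), (-0.26), 0, 0], [1, (1.03), (-0.4), 0, 0], [1, (1.13), (-0.56), 0, 0], [1, (1.21), (-0.73), 0, 0], [1, (1.26), (-0.92), 0, 0]]
```

Emit:
jog_arm --series '[[[1, 0.19, 0.01, 0, 0], [1, 0.38, -0.01, 0, 0], [1, 0.57, -0.06, 0, 0], [1, 0.74, -0.15, 0, 0], [1, 0.89, -0.26, 0, 0], [1, 1.03, -0.4, 0, 0], [1, 1.13, -0.56, 0, 0], [1, 1.16, -0.63, 0, 0], [1, 1.18, -0.67, 0, 0]]]'

```text
time: 9.0
eef_pos: [0.5194, -0.3008, 0.0888]
ee_rot: [0.986, 0.166, -0.001, 0.002]
wrist_force: [0.7, -7.7, 5.6]
finger_gap: 0.0208
```

```bash
python3 circ.py 2.5 6
```

```text
world ang -3.533487271372419 r 0.055639749605981954 rig ang 1.4965127286275814
t 9.0 pos [ 0.5194 -0.3008  0.0888] F [ 0.7 -7.7  5.6] gap 0.0208 q [-0.63  0.34 -0.26  0.97 -0.    2.18] yaw 19.16
[[1, (0.02), (-0.04), 0, 0], [1, (0.03), (-0.09), 0, 0], [1, (0.05), (-0.14), 0, 0], [1, (0.06), (-0.18), 0, 0], [1, (0.07), (-0.23), 0, 0], [1, (0.08), (-0.28), 0, 0]]
```

Emit:
jog_arm --series '[[[1, 0.02, -0.04, 0, 0], [1, 0.03, -0.07, 0, 0], [1, 0.03, -0.09, 0, 0], [1, 0.03, -0.09, 0, 0]]]'

```text
time: 9.4
eef_pos: [0.5194, -0.3005, 0.0889]
ee_rot: [0.986, 0.165, -0.002, 0.006]
wrist_force: [0.4, -14.4, 1.1]
finger_gap: 0.0211
```

```bash
python3 circ.py 2.5 1
```

```text
world ang -3.2035313243339973 r 0.05559928410283671 rig ang 1.826468675666003
t 9.4 pos [ 0.5194 -0.3005  0.0889] F [  0.4 -14.4   1.1] gap 0.0211 q [-0.63  0.34 -0.26  0.97 -0.01  2.18] yaw 19.01
[[1, (0.02), (-0.04), 0, 0]]
```

The force rises to 14 N with no movement, so the crank is at its end stop. I'll release it, rise and look.

Emit:
jog_arm --series '[[[0.5, 0, 0, 0, 0], [0, 0, 0, 0, 0], [0, 0, 0, 0, 0], [0, 0, 0, 0, 0], [0, 0, 0, 0, 0], [0, 0, 0, -0.5, 0], [0, 0, 0, -1.2, 0], [0, 0, 0, -2, 0], [0, -0.8, 0.6, -2.6, 0], [0, -1.5, 1.2, -2.8, 0], [0, -1.5, 1.2, -2.8, 0]]]'

```text
time: 10.5
eef_pos: [0.4684, -0.3808, 0.2314]
ee_rot: [0.986, 0.165, 0.001, 0.003]
wrist_force: [0.3, 0.9, 0.3]
finger_gap: 0.0852
```

```bash
python3 - <<'E'
from h import *
stt()
c=shot('top','t2'); s=shot('side','s2')
a=c['frame'][140:280,210:450,::-1]
cv2.imwrite('pics/c4.png',cv2.resize(a,None,fx=3.3,fy=3.3,interpolation=cv2.INTER_CUBIC))
E
```

```text
t 10.5 pos [ 0.4684 -0.3808  0.2314] F [0.3 0.9 0.3] gap 0.0852 q [-0.79  0.23 -0.08  1.25 -0.    2.02] yaw 18.95
```

View pics/c4.png

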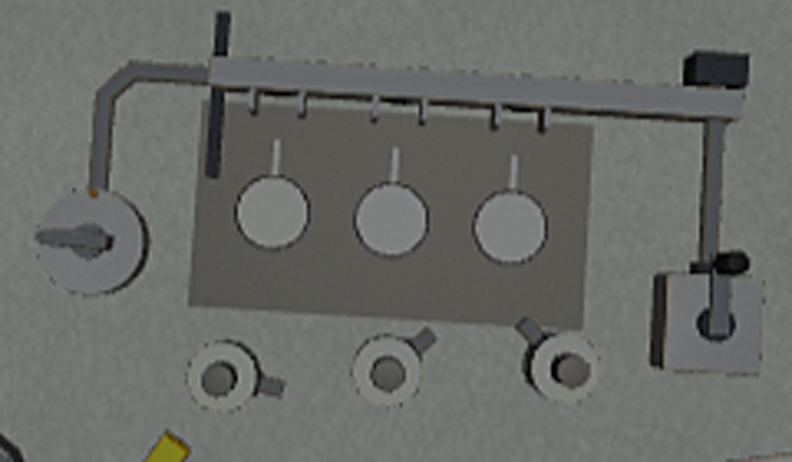

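View pics/s2.png

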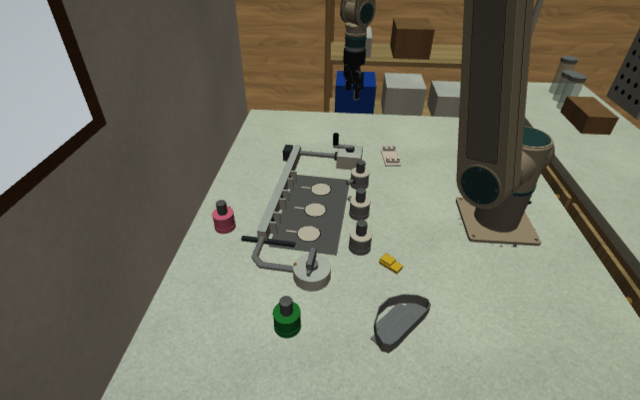

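Rail is fully back and the canisters haven't moved. Next I'll measure them.

```bash
cat >> h.py <<'E'
def cans(c,guesses,verbose=True,g=None):
    """guesses: world xy. returns centre (knob & lid) and nozzle dir"""
    rig=np.load('rig.npz'); f=c['frame'].astype(int); gray=f.mean(2); out=[]
    for w in guesses:
        w=np.array(w,float)
        lidc=proj(c,[w[0],w[1],.056])[0]; kn=proj(c,[w[0],w[1],.096])[0]
        H,W=gray.shape; vv,uu=np.mgrid[:H,:W]
        # lid: bright pixels within 16 px
        m=((gray>105)&(np.hypot(uu-lidc[0],vv-lidc[1])<17)).astype(np.uint8)
        bl=blobs(m,40,1000); b=max(bl,key=lambda b:b[1][4])[2].astype(np.uint8)
        cc=max(cv2.findContours(b,cv2.RETR_EXTERNAL,cv2.CHAIN_APPROX_NONE)[0],key=cv2.contourArea)
        hull=cv2.convexHull(cc); (eu,ev),er=cv2.minEnclosingCircle(hull)
        M=cv2.moments(hull); lc=(M['m10']/M['m00'],M['m01']/M['m00'])
        L=onz(c,lc,.056)
        # knob top: inside hull, dark
        ins=np.zeros((H,W),np.uint8); cv2.drawContours(ins,[hull],-1,1,-1)
        k=((gray<100)&(np.hypot(uu-kn[0],vv-kn[1])<9)).astype(np.uint8)
        bl=blobs(k,10,300); kb=max(bl,key=lambda b:b[1][4]) if bl else None
        K=onz(c,kb[0],.08) if kb else None
        # nozzle: pixels 36..60mm from L on plane z=.034, darker than counter
        pts=[]
        for v in range(int(lc[1])-30,int(lc[1])+31):
            for u in range(int(lc[0])-30,int(lc[0])+31):
                p=onz(c,(u,v),.034); d=np.linalg.norm((p-L)[:2])
                if .038<d<.060: pts.append((u,v,p[0]-L[0],p[1]-L[1],d))
        out.append((L,K,lc,er,np.array(pts)))
        if verbose: print('lid',L.round(4),'knob',None if K is None else K.round(4),'px',np.round(lc,1),'r_px',round(er,1),'area',M['m00'],'knobarea',kb and kb[1][4])
    return out
E
python3 - <<'E'
from h import *
c=load('t2'); f=c['frame'].astype(int)
print(f[270,300],f[290,330],f[225,330], 'noz',f[258,293],f[257,292],f[242,339],f[240,370])
G=[onz(c,p,.056)[:2] for p in [(278,253),(328,252),(380,251)]]
cans(c,G)
E
```

```text
[114 117 113] [117 120 115] [88 89 83] noz [76 79 80] [74 77 84] [74 77 83] [74 77 83]
lid [0.4285 0.1515 0.056 ] knob [0.4266 0.1547 0.08  ] px [278. 253.] r_px 17.0 area 853.5 knobarea 100
lid [0.427  0.0007 0.056 ] knob [0.427  0.0042 0.08  ] px [328.  252.3] r_px 17.0 area 841.5 knobarea 95
lid [ 0.4238 -0.1574  0.056 ] knob [ 0.4264 -0.1594  0.08  ] px [380.2 252.1] r_px 17.0 area 815.5 knobarea 104
```

```bash
python3 - <<'E'
from h import *
c=load('t2')
L=[c['frame'][230:275,x:x+45,::-1] for x in (257,309,357)]
im=np.hstack([cv2.resize(np.clip(a.astype(float)*1.6,0,255).astype(np.uint8),(266,266),interpolation=cv2.INTER_NEAREST) for a in L]); cv2.imwrite('pics/c5.png',im)
E
```

```text
(no output)
```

View pics/c5.png

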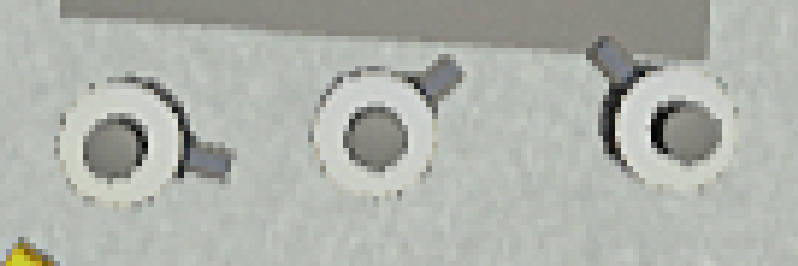

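```bash
cat >> h.py <<'E'
def can2(c,pxk):
    """pxk: approx pixel of knob top. -> axis xy, nozzle world angle deg, tip distance"""
    f=c['frame'].astype(int); gray=f.mean(2); H,W=gray.shape; vv,uu=np.mgrid[:H,:W]
    m=(gray>60)&(gray<103)&(np.hypot(uu-pxk[0],vv-pxk[1])<8)
    kb=max(blobs(m,10,300),key=lambda b:b[1][4]); K=onz(c,kb[0],.096)
    pts=[]
    base=proj(c,[K[0],K[1],.03])[0]
    for v in range(int(base[1])-26,int(base[1])+27):
        for u in range(int(base[0])-26,int(base[0])+27):
            p=onz(c,(u,v),.033); d=np.linalg.norm((p-K)[:2])
            if .034<d<.062 and f[v,u,2]-f[v,u,0]>=2 and gray[v,u]<100: pts.append((p[0]-K[0],p[1]-K[1],d))
    pts=np.array(pts)
    if len(pts)<4: return K,kb[1][4],None,len(pts),0
    md=np.median(pts[:,:2],0); a0=np.arctan2(md[1],md[0]); aa=np.arctan2(pts[:,1],pts[:,0]); da=np.angle(np.exp(1j*(aa-a0)))
    s=np.abs(da)<.35; pp=pts[s]; cen=pp[:,:2].mean(0)
    return K,kb[1][4],np.degrees(np.arctan2(cen[1],cen[0])),len(pp),pp[:,2].max()
E
python3 - <<'E'
from h import *
for n in('top0','t2'):
    c=load(n)
    for p in [(277,254),(327,253),(384,252)]:
        K,a,ang,n_,mx=can2(c,p); print(K.round(4),a,ang,n_,mx, 'check lid centre px',proj(c,[K[0],K[1],.056]).round(1))
g=np.load('rig.npz'); print(np.degrees(np.arctan2(g['x'][1],g['x'][0])))
E
```

```text
[0.4271 0.1554 0.096 ] 76 -105.94092690841715 20 0.0561864563578645 check lid centre px [[276.7 253.5]]
[0.4272 0.0035 0.096 ] 78 -52.77774259099474 17 0.054747152278386294 check lid centre px [[327.1 252.2]]
[ 0.4258 -0.1603  0.096 ] 80 39.07703137719702 20 0.05623978848176134 check lid centre px [[381.2 251.4]]
[0.427  0.1554 0.096 ] 80 -105.42906626864276 20 0.05610686567433494 check lid centre px [[276.7 253.5]]
[0.4272 0.0033 0.096 ] 80 -52.93889056778579 18 0.054676148518352105 check lid centre px [[327.1 252.2]]
[ 0.4259 -0.1602  0.096 ] 79 39.4748896941839 20 0.05608250638332076 check lid centre px [[381.1 251.3]]
-5.02631806972842
```

```bash
python3 - <<'E'
from h import *
stt(); print(rel([.4258,-.1602,.14],70), rel([.4258,-.1602,.063],70))
E
```

```text
t 10.6 pos [ 0.4687 -0.3772  0.2287] F [0.3 0.  0.3] gap 0.0855 q [-0.79  0.24 -0.08  1.25  0.    2.02] yaw 19.05
(array([ 0.605, -4.382,  1.773]), np.float64(-50.95), np.float64(19.05)) (array([ 0.604, -4.383,  3.313]), np.float64(-50.95), np.float64(19.05))
```

Emit:
jog_arm --series '[[[0, 0.1, -0.7, 0.2, -8], [0, 0.2, -1.4, 0.4, -16], [0, 0.3, -2.1, 0.7, -24], [0, 0.4, -2.8, 1.0, -32], [0, 0.5, -3.5, 1.3, -40], [0, 0.58, -4.1, 1.6, -48], [0, 0.6, -4.38, 1.77, -51], [0, 0.6, -4.38, 1.77, -51], [0, 0.6, -4.38, 1.77, -51]]]'

```text
time: 11.5
eef_pos: [0.4255, -0.1586, 0.1394]
ee_rot: [0.818, 0.575, -0.0, -0.0]
wrist_force: [0.1, -0.7, 0.9]
finger_gap: 0.0853
```

```bash
python3 - <<'E'
from h import *
stt(); print(rel([.4258,-.1602,.063],70))
c=shot('top','t3');s=shot('side','s3'); stt()
cv2.imwrite('pics/c6.png',np.hstack([cv2.resize(c['frame'][180:290,320:430,::-1],(400,400)),cv2.resize(s['frame'][90:230,290:430,::-1],(400,400))]))
E
```

```text
t 11.5 pos [ 0.4255 -0.1586  0.1394] F [ 0.1 -0.7  0.9] gap 0.0853 q [-0.5   0.05 -0.51  1.02 -0.    1.42] yaw 70.23
(array([-0.028,  0.018,  1.528]), np.float64(0.23), np.float64(70.23))
t 11.6 pos [ 0.4265 -0.1601  0.1403] F [0.5 0.1 0.7] gap 0.0857 q [-0.5   0.05 -0.5   1.02 -0.    1.42] yaw 70.14
```

View pics/c6.png

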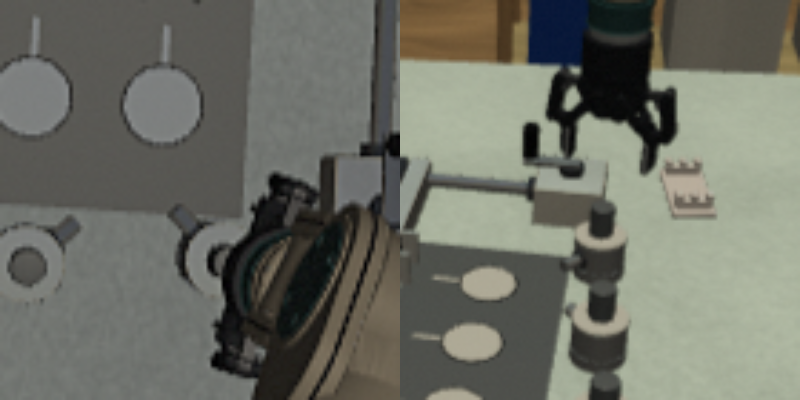

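Emit:
jog_arm --series '[[[0, 0, 0, 0.4, 0], [0, 0, 0, 0.8, 0], [0, 0, 0, 1.15, 0], [0, 0, 0, 1.4, 0], [0, 0, 0, 1.54, 0], [0, 0, 0, 1.54, 0], [0.5, 0, 0, 1.54, 0], [1, 0, 0, 1.54, 0], [1, 0, 0, 1.54, 0], [1, 0, 0, 1.54, 0], [1, 0, 0, 1.54, 0], [1, 0, 0, 1.54, 0], [1, 0, 0, 1.54, 0], [1, 0, 0, 1.54, 0]]]' --force 80

```text
time: 13.0
eef_pos: [0.4259, -0.1597, 0.0637]
ee_rot: [0.818, 0.575, 0.0, 0.0]
wrist_force: [-1.2, 0.9, 5.6]
finger_gap: 0.0285
```

```bash
python3 - <<'E'
from h import *
stt(); g=np.load('rig.npz'); P0=g['o']-.115*g['y']; P2=g['o']+.115*g['y']; print(P0,P2)
print(rel([P0[0],P0[1],.080],70-44.3))
c=shot('top','t4')
E
```

```text
t 13.0 pos [ 0.4259 -0.1597  0.0637] F [-1.2  0.9  5.6] gap 0.0285 q [-0.5   0.14 -0.59  0.84 -0.    1.42] yaw 70.19
[ 0.55978652 -0.12012977  0.        ] [0.57993759 0.10898578 0.        ]
(array([ 1.652,  2.252, -0.325]), np.float64(44.49), np.float64(70.19))
```

Emit:
jog_arm --series '[[[1, 0, 0, -0.2, 0], [1, 0, 0, -0.4, 0], [1, 0.25, 0.35, -0.4, 7], [1, 0.5, 0.7, -0.4, 14], [1, 0.75, 1.05, -0.4, 21], [1, 1.0, 1.4, -0.4, 28], [1, 1.25, 1.75, -0.4, 35], [1, 1.5, 2.05, -0.4, 41], [1, 1.65, 2.25, -0.4, 44.5], [1, 1.65, 2.25, -0.4, 44.5], [1, 1.65, 2.25, -0.4, 44.5]]]'

```text
time: 14.15
eef_pos: [0.5588, -0.12, 0.0828]
ee_rot: [0.975, 0.223, -0.001, -0.0]
wrist_force: [-0.3, 0.0, -3.1]
finger_gap: 0.0282
```

```bash
python3 - <<'E'
from h import *
stt(); print(rel([.5598,-.1201,.0645],25.7))
c=shot('top','t5');s=shot('side','s5'); stt()
cv2.imwrite('pics/c7.png',np.hstack([cv2.resize(c['frame'][150:270,310:430,::-1],(400,400)),cv2.resize(s['frame'][110:250,260:400,::-1],(400,400))]))
E
```

```text
t 14.15 pos [ 0.5588 -0.12    0.0828] F [-0.3  0.  -3.1] gap 0.0282 q [-0.32  0.3  -0.33  0.94 -0.    2.37] yaw 25.78
(array([0.017, 0.012, 0.366]), np.float64(0.08), np.float64(25.78))
t 14.25 pos [ 0.5581 -0.12    0.0826] F [-0.8 -0.8 -3. ] gap 0.0282 q [-0.32  0.3  -0.33  0.94 -0.    2.37] yaw 25.71
```

View pics/c7.png

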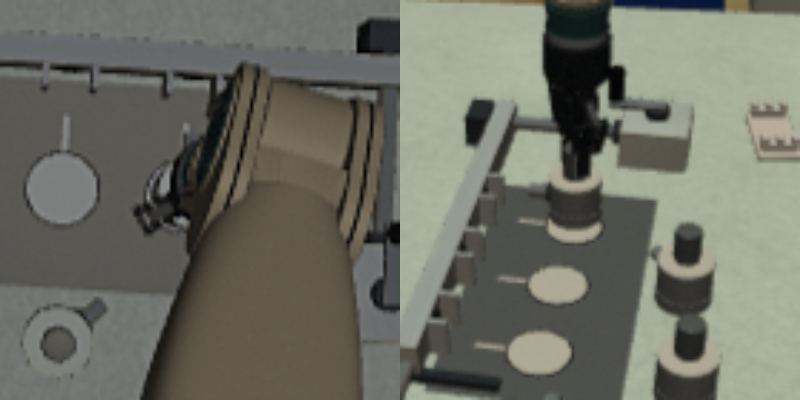

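Emit:
jog_arm --series '[[[1, 0.03, 0.01, 0.12, 0], [1, 0.03, 0.01, 0.24, 0], [1, 0.03, 0.01, 0.32, 0], [1, 0.03, 0.01, 0.37, 0], [1, 0.03, 0.01, 0.37, 0], [1, 0.03, 0.01, 0.37, 0]]]'

```text
time: 14.85
eef_pos: [0.561, -0.1199, 0.0642]
ee_rot: [0.975, 0.222, 0.0, 0.0]
wrist_force: [-0.2, -0.1, -3.0]
finger_gap: 0.028
```

```bash
python3 - <<'E'
from h import *
stt()
E
```

```text
t 14.85 pos [ 0.561  -0.1199  0.0642] F [-0.2 -0.1 -3. ] gap 0.028 q [-0.32  0.33 -0.34  0.9   0.    2.37] yaw 25.68
```

Emit:
jog_arm --series '[[[1, -0.01, 0, 0.02, 0], [1, -0.01, 0, 0.03, 0], [1, -0.01, 0, 0.03, 0]]]'

```text
time: 15.15
eef_pos: [0.561, -0.1201, 0.0637]
ee_rot: [0.975, 0.222, 0.001, 0.0]
wrist_force: [-0.9, 2.7, 5.1]
finger_gap: 0.0276
```

```bash
python3 - <<'E'
from h import *
stt()
E
```

```text
t 15.15 pos [ 0.561  -0.1201  0.0637] F [-0.9  2.7  5.1] gap 0.0276 q [-0.32  0.33 -0.34  0.9   0.    2.37] yaw 25.69
```

Emit:
jog_arm --series '[[[0.4, 0, 0, -0.02, 0], [0, 0, 0, -0.02, 0], [0, 0, 0, -0.02, 0], [0, 0, 0, -0.02, 0], [0, 0, 0, -0.02, 0], [0, 0, 0, -0.4, 0], [0, 0, 0, -0.9, 0], [0, 0, 0, -1.5, 0], [0, -0.8, 0, -2.0, -7], [0, -1.8, 0, -2.4, -14], [0, -2.8, 0, -2.4, -14], [0, -3.6, 0, -2.4, -14], [0, -3.6, 0, -2.4, -14], [0, -3.6, 0, -2.4, -14]]]'

```text
time: 16.55
eef_pos: [0.3977, -0.1985, 0.183]
ee_rot: [0.941, 0.338, 0.0, 0.0]
wrist_force: [0.3, -0.6, 0.2]
finger_gap: 0.0854
```

```bash
python3 - <<'E'
from h import *
stt()
c=shot('top','t6');s=shot('side','s6')
cv2.imwrite('pics/c8.png',np.hstack([cv2.resize(c['frame'][130:290,240:440,::-1],(500,400)),cv2.resize(s['frame'][110:250,260:400,::-1],(300,300)).repeat(1,0) if 0 else cv2.resize(s['frame'][110:270,260:380,::-1],(300,400))]))
E
```

```text
t 16.55 pos [ 0.3977 -0.1985  0.183 ] F [ 0.3 -0.6  0.2] gap 0.0854 q [-0.61 -0.01 -0.47  1.12  0.    1.84] yaw 39.56
```

View pics/c8.png

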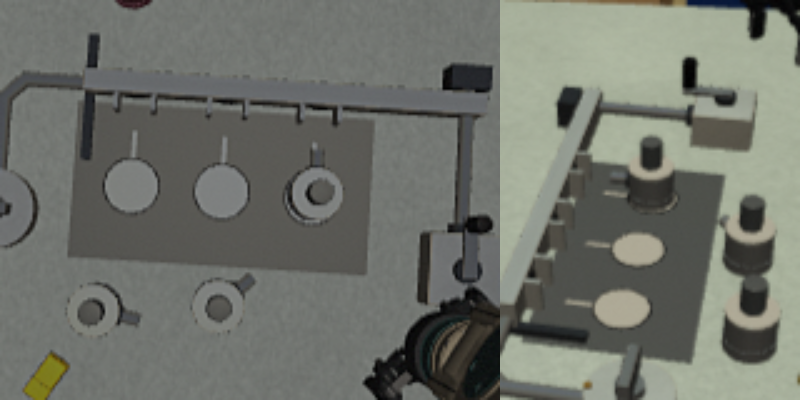

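```bash
cat >> h.py <<'E'
def chk(c,px):
    g=np.load('rig.npz'); K,a,ang,n,mx=can2(c,px); d=K-g['o']
    print('can',K.round(4),'rig x,y mm',round(1e3*d@g['x'],1),round(1e3*d@g['y'],1),'noz rel deg',None if ang is None else round(ang+5.03,1),'area',a,n,round(mx,4))
E
python3 - <<'E'
from h import *
c=load('t6'); chk(c,(368,206)); chk(c,(277,254)); chk(c,(327,253))
stt(); print(rel([.4272,.0034,.14],40),rel([.4272,.0034,.0635],40))
f=c['frame'].astype(int); print(f[185:200,365:371].tolist()[::2])
E
```

```text
can [ 0.5619 -0.1202  0.096 ] rig x,y mm 2.2 -114.8 noz rel deg -0.8 area 79 15 0.0536
can [0.427  0.1554 0.096 ] rig x,y mm -156.4 147.8 noz rel deg -101.0 area 80 19 0.0561
can [0.4272 0.0033 0.096 ] rig x,y mm -142.9 -3.6 noz rel deg -47.6 area 80 17 0.0547
t 16.65 pos [ 0.399  -0.1982  0.183 ] F [0.3 0.9 0.9] gap 0.0856 q [-0.61 -0.01 -0.46  1.12  0.    1.84] yaw 39.7
(array([ 3.009, -2.742,  0.859]), np.float64(-0.3), np.float64(39.7)) (array([ 3.008, -2.744,  2.389]), np.float64(-0.3), np.float64(39.7))
[[[89, 87, 83], [90, 89, 83], [90, 89, 85], [91, 90, 85], [90, 89, 85], [89, 88, 83]], [[126, 129, 129], [114, 115, 114], [88, 87, 83], [91, 90, 85], [91, 89, 84], [91, 90, 86]], [[117, 119, 117], [110, 112, 114], [83, 83, 81], [90, 89, 85], [82, 80, 76], [91, 92, 86]], [[73, 72, 65], [73, 77, 82], [75, 77, 84], [75, 78, 78], [62, 59, 57], [93, 92, 87]], [[79, 77, 71], [76, 79, 84], [76, 78, 84], [79, 81, 77], [77, 76, 71], [93, 93, 88]], [[79, 81, 74], [76, 79, 85], [77, 79, 85], [79, 79, 75], [68, 67, 63], [93, 92, 87]], [[115, 118, 117], [115, 116, 119], [117, 119, 121], [119, 121, 120], [91, 91, 88], [91, 88, 79]], [[126, 128, 128], [127, 129, 129], [125, 128, 127], [128, 130, 131], [128, 130, 130], [130, 133, 133]]]
```

Emit:
jog_arm --series '[[[0, 0.6, -0.55, 0.1, 0], [0, 1.2, -1.1, 0.25, 0], [0, 1.8, -1.65, 0.4, 0], [0, 2.4, -2.2, 0.6, 0], [0, 2.8, -2.55, 0.8, 0], [0, 3.0, -2.74, 0.86, 0], [0, 3.0, -2.74, 0.86, 0], [0, 3.0, -2.74, 0.86, 0]]]'

```text
time: 17.45
eef_pos: [0.4269, 0.0037, 0.1398]
ee_rot: [0.94, 0.341, -0.0, 0.0]
wrist_force: [0.0, 0.4, -0.4]
finger_gap: 0.0856
```

```bash
python3 - <<'E'
from h import *
stt(); 
c=shot('top','t7');s=shot('side','s7'); stt(); print(rel([.4272,.0034,.0635],40))
cv2.imwrite('pics/c9.png',np.hstack([cv2.resize(c['frame'][130:290,240:440,::-1],(500,400)),cv2.resize(s['frame'][110:270,280:400,::-1],(300,400))]))
E
```

```text
t 17.45 pos [0.4269 0.0037 0.1398] F [ 0.   0.4 -0.4] gap 0.0856 q [-0.14 -0.01 -0.56  1.02 -0.    2.3 ] yaw 39.82
t 17.55 pos [0.4269 0.0028 0.1401] F [ 0.3 -0.2 -0.1] gap 0.0856 q [-0.14 -0.01 -0.56  1.02 -0.    2.3 ] yaw 39.68
(array([ 0.012, -0.005,  1.532]), np.float64(-0.32), np.float64(39.68))
```

View pics/c9.png

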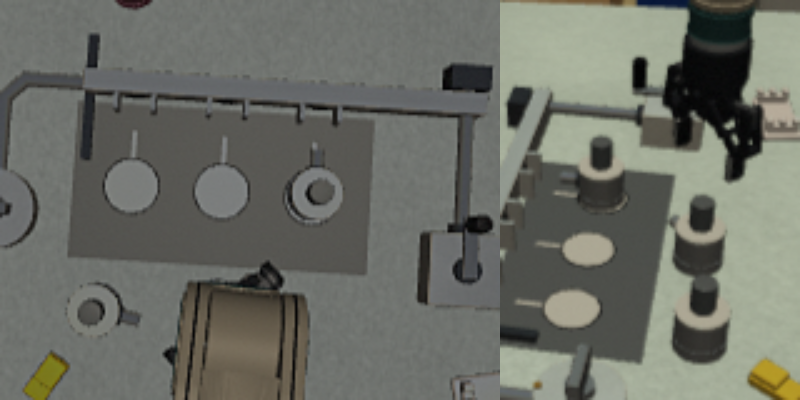

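Emit:
jog_arm --series '[[[0, 0.01, 0, 0.4, 0], [0, 0.01, 0, 0.8, 0], [0, 0.01, 0, 1.15, 0], [0, 0.01, 0, 1.4, 0], [0, 0.01, 0, 1.53, 0], [0, 0.01, 0, 1.53, 0], [0.5, 0.01, 0, 1.53, 0], [1, 0.01, 0, 1.53, 0], [1, 0.01, 0, 1.53, 0], [1, 0.01, 0, 1.53, 0], [1, 0.01, 0, 1.53, 0], [1, 0.01, 0, 1.53, 0], [1, 0.01, 0, 1.53, 0], [1, 0.01, 0, 1.53, 0]]]' --force 80

```text
time: 18.95
eef_pos: [0.427, 0.0036, 0.064]
ee_rot: [0.941, 0.34, 0.0, -0.0]
wrist_force: [-0.9, 0.4, 5.1]
finger_gap: 0.0285
```

```bash
python3 - <<'E'
from h import *
stt(); g=np.load('rig.npz');P=g['o']; print(P,rel([P[0]-.001,P[1],.0835],rel([0,0,0])[2]+47.7))
E
```

```text
t 18.95 pos [0.427  0.0036 0.064 ] F [-0.9  0.4  5.1] gap 0.0285 q [-0.14  0.09 -0.65  0.83  0.    2.31] yaw 39.7
[ 0.56986206 -0.00557199  0.        ] (array([ 2.066,  1.955, -0.387]), np.float64(-47.7), np.float64(39.7))
```

Emit:
jog_arm --series '[[[1, 0, 0, -0.2, 0], [1, 0, 0, -0.4, 0], [1, 0.3, 0.28, -0.4, -7], [1, 0.6, 0.56, -0.4, -14], [1, 0.9, 0.85, -0.4, -21], [1, 1.2, 1.15, -0.4, -28], [1, 1.5, 1.42, -0.4, -35], [1, 1.85, 1.75, -0.4, -42], [1, 2.07, 1.95, -0.4, -47.7], [1, 2.07, 1.95, -0.4, -47.7], [1, 2.07, 1.95, -0.4, -47.7]]]'

```text
time: 20.05
eef_pos: [0.5678, -0.0055, 0.0833]
ee_rot: [0.724, 0.69, -0.0, -0.001]
wrist_force: [-0.6, -0.4, -1.7]
finger_gap: 0.0285
```

```bash
python3 - <<'E'
from h import *
stt(); 
c=shot('top','t8');s=shot('side','s8'); stt(); print(rel([.5689,-.0056,.064],87.4))
cv2.imwrite('pics/c10.png',np.hstack([cv2.resize(c['frame'][130:290,240:440,::-1],(500,400)),cv2.resize(s['frame'][110:270,260:380,::-1],(300,400))]))
E
```

```text
t 20.05 pos [ 0.5678 -0.0055  0.0833] F [-0.6 -0.4 -1.7] gap 0.0285 q [-0.12  0.3  -0.33  0.94 -0.    1.5 ] yaw 87.26
t 20.15 pos [ 0.5669 -0.0053  0.0831] F [-0.1 -0.2 -2.1] gap 0.0283 q [-0.12  0.3  -0.34  0.94 -0.    1.49] yaw 87.31
(array([-0.004,  0.041,  0.381]), np.float64(-0.09), np.float64(87.31))
```

View pics/c10.png

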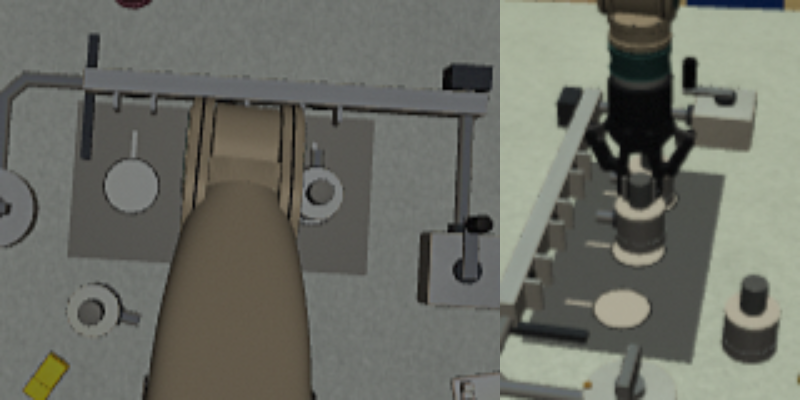

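Emit:
jog_arm --series '[[[1, 0, 0.03, 0.12, 0], [1, 0, 0.03, 0.24, 0], [1, 0, 0.03, 0.33, 0], [1, 0, 0.03, 0.37, 0], [1, 0, 0.03, 0.39, 0], [1, 0, 0.03, 0.39, 0], [1, 0, 0.03, 0.39, 0]]]'

```text
time: 20.85
eef_pos: [0.5689, -0.0055, 0.0642]
ee_rot: [0.723, 0.691, -0.001, -0.001]
wrist_force: [-5.8, 0.3, 5.4]
finger_gap: 0.0283
```

```bash
python3 - <<'E'
from h import *
stt()
E
```

```text
t 20.85 pos [ 0.5689 -0.0055  0.0642] F [-5.8  0.3  5.4] gap 0.0283 q [-0.12  0.32 -0.35  0.9  -0.    1.49] yaw 87.38
```

Emit:
jog_arm --series '[[[0.4, 0, 0, 0, 0], [0, 0, 0, 0, 0], [0, 0, 0, 0, 0], [0, 0, 0, 0, 0], [0, 0, 0, 0, 0], [0, 0, 0, -0.4, 0], [0, 0, 0, -0.9, 0], [0, 0, 0, -1.5, 0], [0, 0.0, -0.8, -1.9, 0], [0, 0.5, -1.8, -2.2, 0], [0, 1.0, -2.7, -2.2, 0], [0, 1.5, -3.3, -2.2, 0], [0, 1.5, -3.3, -2.2, 0], [0, 1.5, -3.3, -2.2, 0]]]'

```text
time: 22.25
eef_pos: [0.408, 0.0774, 0.174]
ee_rot: [0.722, 0.691, 0.0, 0.001]
wrist_force: [1.0, -0.0, -0.0]
finger_gap: 0.0856
```

```bash
python3 - <<'E'
from h import *
c=shot('top','t9');s=shot('side','s9'); stt()
cv2.imwrite('pics/c11.png',np.hstack([cv2.resize(c['frame'][130:290,240:440,::-1],(500,400)),cv2.resize(s['frame'][110:270,260:380,::-1],(300,400))]))
E
```

```text
t 22.35 pos [0.4097 0.0767 0.1742] F [-0.3 -0.6 -0.8] gap 0.0859 q [ 0.03 -0.06 -0.53  1.1  -0.    1.65] yaw 87.37
```

View pics/c11.png

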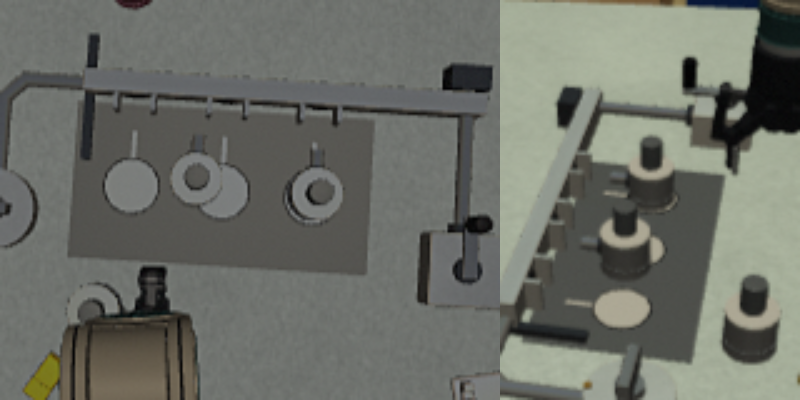

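The disturbance has come: the middle canister now stands about 30 mm left of pad1, with its knob at about (319,201). I'll measure it and put it back.

```bash
python3 - <<'E'
from h import *
c=load('t9'); chk(c,(319,201)); chk(c,(368,206))
K,a,ang,n,mx=can2(c,(319,201))
print(rel([K[0],K[1],.14],85))
E
```

```text
can [0.5836 0.0264 0.096 ] rig x,y mm 10.9 33.1 noz rel deg 0.3 area 80 20 0.054
can [ 0.5621 -0.1202  0.096 ] rig x,y mm 2.3 -114.9 noz rel deg -0.7 area 80 15 0.0535
(array([-0.845,  3.52 ,  0.69 ]), np.float64(2.37), np.float64(87.37))
```

Emit:
jog_arm --series '[[[0, -0.15, 0.7, 0.0, 0], [0, -0.3, 1.4, 0.0, 0], [0, -0.45, 2.1, 0.1, 0], [0, -0.6, 2.8, 0.3, 0], [0, -0.75, 3.3, 0.5, 0], [0, -0.84, 3.5, 0.69, 0], [0, -0.84, 3.52, 0.69, 0], [0, -0.84, 3.52, 0.69, 0], [0, -0.84, 3.52, 0.69, 0]]]'

```text
time: 23.25
eef_pos: [0.5815, 0.0271, 0.1396]
ee_rot: [0.723, 0.691, -0.0, -0.0]
wrist_force: [0.4, 0.3, 0.2]
finger_gap: 0.0855
```

```bash
python3 - <<'E'
from h import *
s=shot('side','s10'); stt(); print(rel([.5836,.0264,.0637],87.3))
cv2.imwrite('pics/c12.png',cv2.resize(s['frame'][110:270,240:400,::-1],(500,500)))
E
```

```text
t 23.3 pos [0.5817 0.0273 0.1399] F [-1.  -0.6 -0. ] gap 0.0853 q [-0.06  0.26 -0.24  1.06  0.    1.55] yaw 87.41
(array([-0.016,  0.04 ,  1.523]), np.float64(0.11), np.float64(87.41))
```

View pics/c12.png

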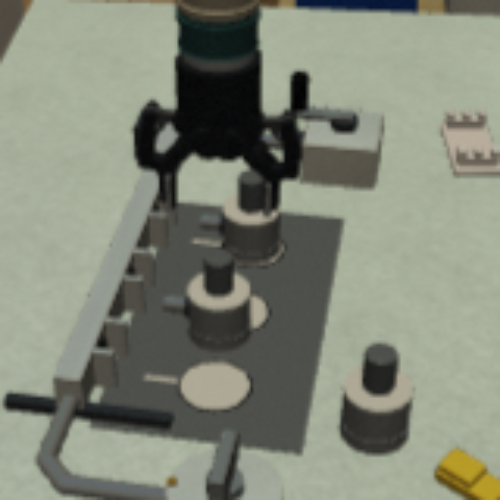

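Emit:
jog_arm --series '[[[0, -0.02, 0.04, 0.4, 0], [0, -0.02, 0.04, 0.8, 0], [0, -0.02, 0.04, 1.15, 0], [0, -0.02, 0.04, 1.4, 0], [0, -0.02, 0.04, 1.52, 0], [0, -0.02, 0.04, 1.52, 0], [0.5, -0.02, 0.04, 1.52, 0], [1, -0.02, 0.04, 1.52, 0], [1, -0.02, 0.04, 1.52, 0], [1, -0.02, 0.04, 1.52, 0], [1, -0.02, 0.04, 1.52, 0], [1, -0.02, 0.04, 1.52, 0], [1, -0.02, 0.04, 1.52, 0], [1, -0.02, 0.04, 1.52, 0]]]' --force 80

```text
time: 24.7
eef_pos: [0.5846, 0.0258, 0.064]
ee_rot: [0.723, 0.691, 0.0, 0.0]
wrist_force: [-2.2, 0.1, 5.2]
finger_gap: 0.0279
```

```bash
python3 - <<'E'
from h import *
stt(); print(rel([.5699-.001,-.0056,.0637],87.3))
E
```

```text
t 24.7 pos [0.5846 0.0258 0.064 ] F [-2.2  0.1  5.2] gap 0.0279 q [-0.07  0.34 -0.31  0.91 -0.    1.55] yaw 87.38
(array([-0.642, -0.286,  0.005]), np.float64(0.08), np.float64(87.38))
```

Emit:
jog_arm --series '[[[1, 0, 0, -0.15, 0], [1, 0, 0, -0.3, 0], [1, -0.2, -0.1, -0.3, 0], [1, -0.42, -0.18, -0.3, 0], [1, -0.6, -0.26, -0.3, 0], [1, -0.64, -0.28, -0.3, 0], [1, -0.64, -0.28, -0.3, 0], [1, -0.64, -0.28, -0.15, 0], [1, -0.64, -0.28, -0.05, 0], [1, -0.64, -0.28, 0.0, 0], [1, -0.64, -0.28, 0.01, 0], [1, -0.64, -0.28, 0.01, 0], [1, -0.64, -0.28, 0.01, 0]]]'

```text
time: 26.0
eef_pos: [0.5688, -0.0052, 0.064]
ee_rot: [0.723, 0.691, -0.0, -0.0]
wrist_force: [-4.0, -0.2, 9.1]
finger_gap: 0.0281
```

```bash
python3 - <<'E'
from h import *
stt()
s=shot('side','s11')
cv2.imwrite('pics/c13.png',cv2.resize(s['frame'][110:270,240:400,::-1],(500,500)))
E
```

```text
t 26.0 pos [ 0.5688 -0.0052  0.064 ] F [-4.  -0.2  9.1] gap 0.0281 q [-0.12  0.32 -0.35  0.9  -0.    1.49] yaw 87.42
```

View pics/c13.png

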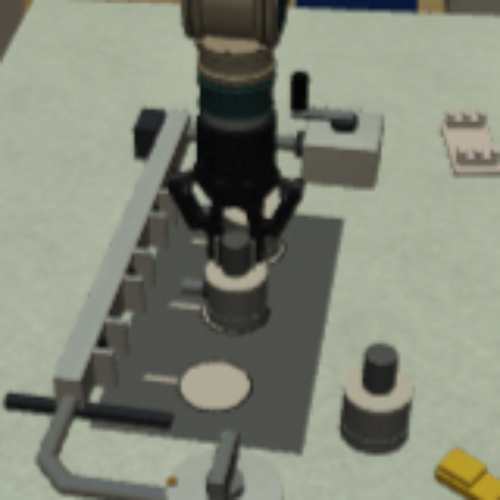

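The canister is back on pad1. I'll release it and go to hover near the left canister.

Emit:
jog_arm --series '[[[0.4, 0, 0, 0, 0], [0, 0, 0, 0, 0], [0, 0, 0, 0, 0], [0, 0, 0, 0, 0], [0, 0, 0, 0, 0], [0, 0, 0, -0.4, 0], [0, 0, 0, -0.9, 0], [0, 0, 0, -1.5, 0], [0, -0.3, -0.8, -1.9, 0], [0, -0.8, -1.8, -2.2, 0], [0, -1.3, -2.7, -2.2, 0], [0, -1.6, -3.3, -2.2, 0], [0, -1.6, -3.3, -2.2, 0], [0, -1.6, -3.3, -2.2, 0]]]'

```text
time: 27.45
eef_pos: [0.4001, -0.0782, 0.173]
ee_rot: [0.724, 0.69, 0.0, 0.0]
wrist_force: [0.6, -0.7, 0.7]
finger_gap: 0.0856
```

```bash
python3 - <<'E'
from h import *
c=shot('top','t12');s=shot('side','s12'); stt()
cv2.imwrite('pics/c14.png',np.hstack([cv2.resize(c['frame'][130:290,240:440,::-1],(500,400)),cv2.resize(s['frame'][110:270,260:380,::-1],(300,400))]))
for p in [(329,204),(368,206),(277,254)]: chk(c,p)
print(rel([.427,.1554,.14],86))
E
```

```text
t 27.55 pos [ 0.4016 -0.0781  0.1732] F [ 0.6 -0.5 -0.3] gap 0.0857 q [-0.35 -0.07 -0.54  1.1   0.    1.27] yaw 87.39
can [ 0.5677 -0.0048  0.096 ] rig x,y mm -2.2 0.6 noz rel deg 0.4 area 78 18 0.0536
can [ 0.5621 -0.1202  0.096 ] rig x,y mm 2.3 -114.9 noz rel deg -1.0 area 80 16 0.0538
can [0.4269 0.1556 0.096 ] rig x,y mm -156.6 148.0 noz rel deg -100.5 area 77 18 0.0563
(array([4.688, 0.294, 0.663]), np.float64(1.39), np.float64(87.39))
```

View pics/c14.png

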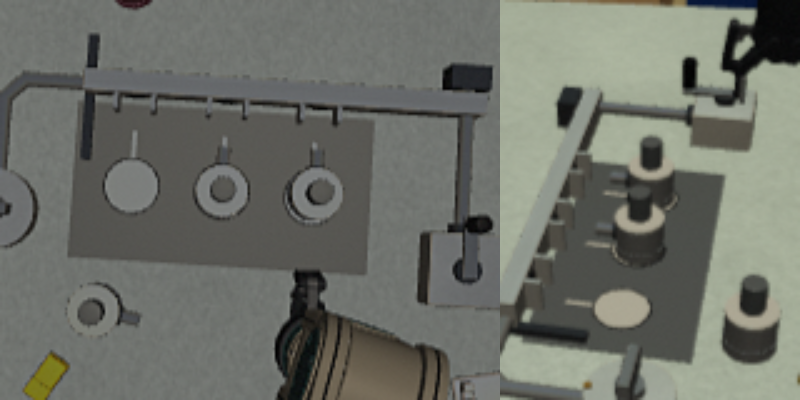

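Emit:
jog_arm --series '[[[0, 0.7, 0.05, 0.05, 0], [0, 1.4, 0.1, 0.1, 0], [0, 2.1, 0.14, 0.2, 0], [0, 2.8, 0.18, 0.35, 0], [0, 3.5, 0.22, 0.5, 0], [0, 4.2, 0.27, 0.6, 0], [0, 4.69, 0.3, 0.66, 0], [0, 4.69, 0.3, 0.66, 0], [0, 4.69, 0.3, 0.66, 0], [0, 4.69, 0.3, 0.66, 0]]]'

```text
time: 28.55
eef_pos: [0.4265, 0.1555, 0.1398]
ee_rot: [0.723, 0.691, -0.0, 0.0]
wrist_force: [-0.2, -0.1, -0.4]
finger_gap: 0.0854
```

```bash
python3 - <<'E'
from h import *
s=shot('side','s13'); stt(); print(rel([.427,.1555,.0637],87.3))
cv2.imwrite('pics/c15.png',cv2.resize(s['frame'][110:270,280:440,::-1],(400,400)))
E
```

```text
t 28.6 pos [0.4265 0.1552 0.1398] F [-0.5 -0.1  0. ] gap 0.0855 q [ 0.21  0.04 -0.51  1.02 -0.    1.82] yaw 87.35
(array([0.006, 0.01 , 1.522]), np.float64(0.05), np.float64(87.35))
```

View pics/c15.png

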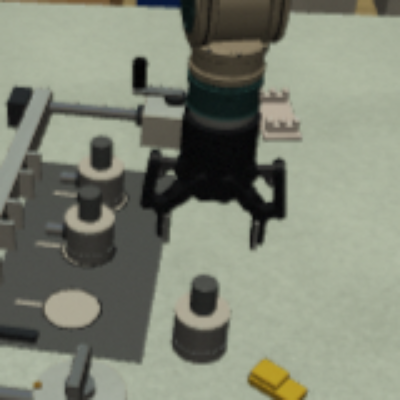

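Emit:
jog_arm --series '[[[0, 0.01, 0.01, 0.4, 0], [0, 0.01, 0.01, 0.8, 0], [0, 0.01, 0.01, 1.15, 0], [0, 0.01, 0.01, 1.4, 0], [0, 0.01, 0.01, 1.52, 0], [0, 0.01, 0.01, 1.52, 0], [0.5, 0.01, 0.01, 1.52, 0], [1, 0.01, 0.01, 1.52, 0], [1, 0.01, 0.01, 1.52, 0], [1, 0.01, 0.01, 1.52, 0], [1, 0.01, 0.01, 1.52, 0], [1, 0.01, 0.01, 1.52, 0], [1, 0.01, 0.01, 1.52, 0], [1, 0.01, 0.01, 1.52, 0]]]' --force 80

```text
time: 30.0
eef_pos: [0.4269, 0.1563, 0.0645]
ee_rot: [0.723, 0.691, 0.0, 0.0]
wrist_force: [-1.7, 0.1, 5.6]
finger_gap: 0.0281
```

```bash
python3 - <<'E'
from h import *
stt(); y=rel([0,0,0])[2]; print(rel([.5809,.1090,.0637],y+100.6))
E
```

```text
t 30.0 pos [0.4269 0.1563 0.0645] F [-1.7  0.1  5.6] gap 0.0281 q [ 0.21  0.14 -0.59  0.84  0.    1.82] yaw 87.39
(array([-0.806,  3.12 ,  0.017]), np.float64(-100.6), np.float64(87.39))
```

Emit:
jog_arm --series '[[[1, 0, 0, -0.2, 0], [1, 0, 0, -0.4, 0], [1, 0, 0.1, -0.4, -8], [1, -0.05, 0.3, -0.4, -16], [1, -0.1, 0.6, -0.4, -24], [1, -0.2, 0.9, -0.4, -32], [1, -0.3, 1.2, -0.4, -40], [1, -0.4, 1.5, -0.4, -48], [1, -0.5, 1.8, -0.4, -56], [1, -0.6, 2.1, -0.4, -64], [1, -0.7, 2.4, -0.4, -72], [1, -0.75, 2.7, -0.4, -80], [1, -0.8, 3.0, -0.4, -88], [1, -0.8, 3.12, -0.4, -96], [1, -0.8, 3.12, -0.4, -100.6], [1, -0.8, 3.12, -0.4, -100.6], [1, -0.8, 3.12, -0.4, -100.6]]]'

```text
time: 31.7
eef_pos: [0.5805, 0.1091, 0.0839]
ee_rot: [-0.069, 0.998, 0.0, -0.0]
wrist_force: [-0.1, -0.0, -2.3]
finger_gap: 0.0281
```

```bash
python3 - <<'E'
from h import *
s=shot('side','s14'); stt(); print(rel([.5809,.109,.0640],188))
cv2.imwrite('pics/c16.png',cv2.resize(s['frame'][110:270,250:410,::-1],(400,400)))
E
```

```text
t 31.75 pos [0.5805 0.1091 0.0839] F [-0.9  1.1 -2.1] gap 0.0277 q [ 0.08  0.33 -0.28  0.96 -0.   -0.06] yaw -172.1
(array([-0.008, -0.003,  0.399]), np.float64(-0.1), np.float64(-172.1))
```

View pics/c16.png

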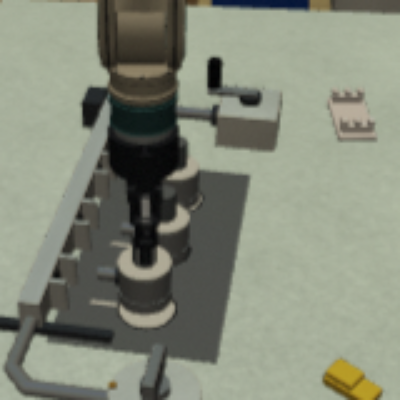

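Emit:
jog_arm --series '[[[1, 0, 0, 0.12, 0], [1, 0, 0, 0.24, 0], [1, 0, 0, 0.33, 0], [1, 0, 0, 0.38, 0], [1, 0, 0, 0.4, 0], [1, 0, 0, 0.41, 0], [1, 0, 0, 0.41, 0]]]'

```text
time: 32.45
eef_pos: [0.5803, 0.109, 0.0646]
ee_rot: [-0.07, 0.998, -0.0, -0.0]
wrist_force: [-4.2, -1.1, 6.3]
finger_gap: 0.0282
```

```bash
python3 - <<'E'
from h import *
stt()
E
```

```text
t 32.45 pos [0.5803 0.109  0.0646] F [-4.2 -1.1  6.3] gap 0.0282 q [ 0.08  0.35 -0.3   0.92 -0.   -0.06] yaw -172.02
```

Emit:
jog_arm --series '[[[0.4, 0, 0, 0, 0], [0, 0, 0, 0, 0], [0, 0, 0, 0, 0], [0, 0, 0, 0, 0], [0, 0, 0, 0, 0], [0, 0, 0, -0.4, 0], [0, 0, 0, -0.9, 0], [0, 0, 0, -1.5, 0], [0, 0.8, 0, -1.9, 0], [0, 1.7, 0, -2.2, 0], [0, 2.6, 0, -2.2, 0], [0, 3.4, 0, -2.2, 0], [0, 3.4, 0, -2.2, 0], [0, 3.4, 0, -2.2, 0]]]'

```text
time: 33.85
eef_pos: [0.4118, 0.0854, 0.1734]
ee_rot: [-0.07, 0.998, 0.0, 0.001]
wrist_force: [0.2, -0.1, 0.0]
finger_gap: 0.0855
```

```bash
python3 - <<'E'
from h import *
c=shot('top','t15');s=shot('side','s15'); stt()
a=c['frame'][150:250,270:400,::-1]
cv2.imwrite('pics/c17.png',np.hstack([cv2.resize(a,(520,400),interpolation=cv2.INTER_NEAREST),cv2.resize(s['frame'][150:260,280:360,::-1],(280,400))]))
for p in [(291,203),(329,204),(368,206)]: chk(c,p)
E
```

```text
t 33.95 pos [0.4138 0.0855 0.1738] F [-0.5 -0.5  0.3] gap 0.0854 q [ 0.05 -0.05 -0.52  1.1   0.   -0.09] yaw -172.02
can [0.5823 0.1077 0.096 ] rig x,y mm 2.5 114.0 noz rel deg 0.8 area 76 17 0.0541
can [ 0.5677 -0.0048  0.096 ] rig x,y mm -2.2 0.6 noz rel deg 0.4 area 78 18 0.0536
can [ 0.5621 -0.1202  0.096 ] rig x,y mm 2.3 -114.9 noz rel deg -0.7 area 80 17 0.0538
```

View pics/c17.png

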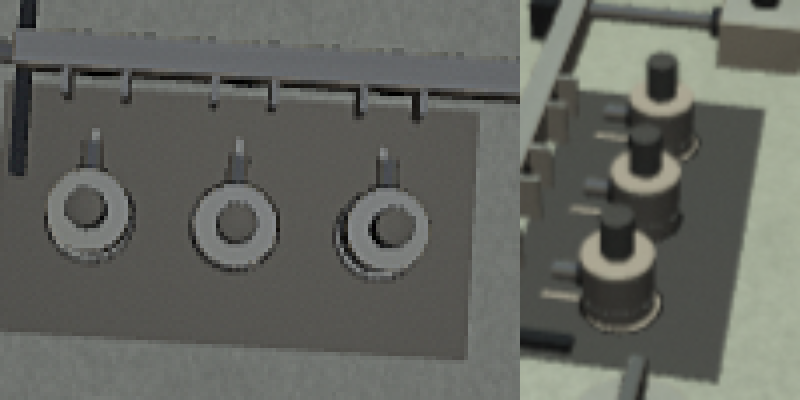

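Angles are within 1° but the x offsets are about +2.5, -2.2 and +2.3 mm. I'll centre each one by closing the jaws along the rig's x axis at the correct spot.

```bash
python3 - <<'E'
from h import *
stt(); print(rel([.581,.1085,.15],85),rel([.581,.1085,.064],85))
E
```

```text
t 33.95 pos [0.4138 0.0855 0.1738] F [-0.5 -0.5  0.3] gap 0.0854 q [ 0.05 -0.05 -0.52  1.1   0.   -0.09] yaw -172.02
(array([-3.374, -0.01 ,  0.484]), np.float64(102.98), np.float64(-172.02)) (array([-3.371, -0.009,  2.204]), np.float64(102.98), np.float64(-172.02))
```

Emit:
jog_arm --series '[[[0, 0, 0, 0, 8], [0, -0.2, 0, 0, 16], [0, -0.5, 0, 0, 24], [0, -0.8, 0, 0, 32], [0, -1.1, 0, 0, 40], [0, -1.4, 0, 0, 48], [0, -1.7, 0, 0, 56], [0, -2.0, 0, 0, 64], [0, -2.3, 0, 0, 72], [0, -2.6, 0, 0.1, 80], [0, -2.9, 0, 0.2, 88], [0, -3.2, 0, 0.3, 96], [0, -3.37, 0, 0.48, 103], [0, -3.37, 0, 0.48, 103], [0, -3.37, 0, 0.48, 103], [0, -3.37, 0, 0.48, 103]]]'

```text
time: 35.55
eef_pos: [0.5794, 0.1089, 0.1494]
ee_rot: [0.737, 0.676, -0.0, -0.0]
wrist_force: [-0.1, -0.5, 0.6]
finger_gap: 0.0852
```

```bash
python3 - <<'E'
from h import *
stt(); print(rel([.581,.1085,.066],85))
E
```

```text
t 35.55 pos [0.5794 0.1089 0.1494] F [-0.1 -0.5  0.6] gap 0.0852 q [ 0.08  0.27 -0.22  1.09  0.    1.73] yaw 85.09
(array([-0.005,  0.032,  1.669]), np.float64(0.09), np.float64(85.09))
```

Emit:
jog_arm --series '[[[0, 0, 0.03, 0.4, 0], [0, 0, 0.03, 0.8, 0], [0, 0, 0.03, 1.2, 0], [0, 0, 0.03, 1.5, 0], [0, 0, 0.03, 1.66, 0], [0, 0, 0.03, 1.66, 0], [0.3, 0, 0.03, 1.66, 0], [0.6, 0, 0.03, 1.66, 0], [1, 0, 0.03, 1.66, 0], [1, 0, 0.03, 1.66, 0], [1, 0, 0.03, 1.66, 0], [1, 0, 0.03, 1.66, 0], [1, 0, 0.03, 1.66, 0], [1, 0, 0.03, 1.66, 0]]]' --force 30

```text
time: 36.95
eef_pos: [0.5815, 0.1088, 0.0671]
ee_rot: [0.737, 0.675, 0.001, 0.001]
wrist_force: [-0.4, 0.4, 5.3]
finger_gap: 0.0292
```

```bash
python3 - <<'E'
from h import *
stt(); print(rel([.581,.1085,.066],85))
E
```

```text
t 36.95 pos [0.5815 0.1088 0.0671] F [-0.4  0.4  5.3] gap 0.0292 q [ 0.08  0.35 -0.3   0.92 -0.    1.73] yaw 84.98
(array([-0.006, -0.01 ,  0.023]), np.float64(-0.02), np.float64(84.98))
```

Emit:
jog_arm --series '[[[0.6, 0, 0, 0, 0], [0.2, 0, 0, 0, 0], [0, 0, 0, 0, 0], [0, 0, 0, 0, 0], [0, 0, 0, 0, 0], [0, 0, 0, -0.4, 0], [0, 0, 0, -1.0, 0], [0, 0, 0, -1.6, 0], [0, -0.6, 0, -1.8, 0], [0, -1.2, 0, -1.8, 0], [0, -1.8, 0, -1.8, 0], [0, -2.29, -0.01, -1.7, 0], [0, -2.29, -0.01, -1.7, 0], [0, -2.29, -0.01, -1.7, 0]]]'

```text
time: 38.35
eef_pos: [0.57, -0.0055, 0.1511]
ee_rot: [0.738, 0.675, 0.0, -0.0]
wrist_force: [0.1, 1.2, 0.4]
finger_gap: 0.0854
```

```bash
python3 - <<'E'
from h import *
c=shot('top','t18'); stt(); print(rel([.571,-.0052,.066],85))
for p in [(291,203)]: chk(c,p)
E
```

```text
t 38.4 pos [ 0.5702 -0.005   0.1513] F [ 0.2 -0.3 -0.3] gap 0.0854 q [-0.12  0.23 -0.26  1.08  0.    1.54] yaw 84.97
(array([-0.004,  0.017,  1.705]), np.float64(-0.03), np.float64(84.97))
can [0.583  0.1078 0.096 ] rig x,y mm 3.2 114.1 noz rel deg 0.7 area 79 17 0.0534
```

```bash
cat >> h.py <<'E'
def lid(c,w):
    """lid outer circle centre from bright ring edge, sub-pixel radial edge search; w world xy guess"""
    gray=cv2.cvtColor(c['frame'],cv2.COLOR_RGB2GRAY).astype(np.float32); q=proj(c,[w[0],w[1],.056])[0]
    pts=[]
    for th in np.radians(np.arange(0,360,5)):
        rr=np.arange(7.5,14,.1); ring=onz(c,q,.056)
        us=(q[0]+rr*np.cos(th)).astype(np.float32)[None]; vs=(q[1]+rr*np.sin(th)).astype(np.float32)[None]
        pr=cv2.remap(gray,us,vs,cv2.INTER_LINEAR)[0]; gr=np.diff(pr)
        i=np.argmin(np.convolve(gr,np.ones(8),'same')); pts.append((us[0,i],vs[0,i]))
    P=np.array([onz(c,p,.056)[:2] for p in pts])
    for _ in range(4):  # algebraic circle fit with outlier drop
        A=np.c_[2*P,np.ones(len(P))]; s=np.linalg.lstsq(A,(P**2).sum(1),rcond=None)[0]; rad=np.sqrt(s[2]+s[0]**2+s[1]**2)
        e=np.abs(np.linalg.norm(P-s[:2],axis=1)-rad); k=e<max(.0015,np.median(e)*2); P=P[k]
    g=np.load('rig.npz'); d=np.r_[s[:2],0]-g['o']
    print('lid',s[:2].round(4),'r mm',round(rad*1e3,1),'n',len(P),'rig',round(1e3*d@g['x'],1),round(1e3*d@g['y'],1)); return s[:2]
E
python3 - <<'E'
from h import *
c=load('t15')
for w in [(.581,.1085),(.569,-.005),(.561,-.12)]: lid(c,w)
c=load('t18'); lid(c,(.581,.1085))
a=c['frame'][185:220,275:310,::-1]; b=load('t15')['frame'][185:220,312:347,::-1]
cv2.imwrite('pics/c19.png',np.clip(1.6*np.hstack([cv2.resize(a,(400,400),interpolation=cv2.INTER_NEAREST),cv2.resize(b,(400,400),interpolation=cv2.INTER_NEAREST)]),0,255))
E
```

```text
lid [0.5812 0.1082] r mm 31.3 n 53 rig 1.4 114.3
lid [ 0.5671 -0.0039] r mm 31.4 n 71 rig -2.9 1.5
lid [ 0.5615 -0.1198] r mm 31.2 n 63 rig 1.7 -114.6
lid [0.5815 0.1082] r mm 31.3 n 54 rig 1.6 114.3[ WARN:0@0.471] global loadsave.cpp:1063 imwrite_ Unsupported depth image for selected encoder is fallbacked to CV_8U.
```

View pics/c19.png

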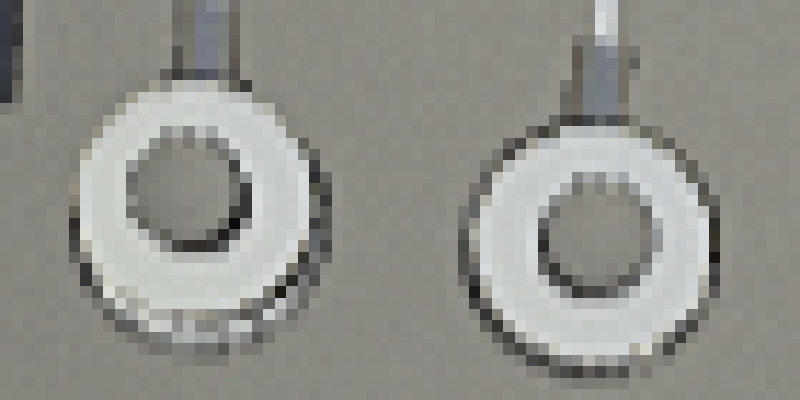

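Emit:
jog_arm --series '[[[0, 0, 0.01, 0.4, 0], [0, 0, 0.01, 0.8, 0], [0, 0, 0.01, 1.2, 0], [0, 0, 0.01, 1.5, 0], [0, 0, 0.01, 1.69, 0], [0, 0, 0.01, 1.69, 0], [0.3, 0, 0.01, 1.69, 0], [0.6, 0, 0.01, 1.69, 0], [1, 0, 0.01, 1.69, 0], [1, 0, 0.01, 1.69, 0], [1, 0, 0.01, 1.69, 0], [1, 0, 0.01, 1.69, 0], [1, 0, 0.01, 1.69, 0], [1, 0, 0.01, 1.69, 0]]]' --force 30

```text
time: 39.8
eef_pos: [0.5708, -0.0054, 0.0674]
ee_rot: [0.737, 0.675, 0.0, 0.0]
wrist_force: [-2.0, -0.0, 6.3]
finger_gap: 0.0296
```

```bash
python3 - <<'E'
from h import *
stt(); print(rel([.571,-.0052,.066],85), rel([.5606,-.1203,.15],85))
E
```

```text
t 39.8 pos [ 0.5708 -0.0054  0.0674] F [-2.  -0.   6.3] gap 0.0296 q [-0.12  0.32 -0.34  0.91 -0.    1.54] yaw 84.98
(array([0.004, 0.003, 0.027]), np.float64(-0.02), np.float64(84.98)) (array([-2.307, -0.003, -1.653]), np.float64(-0.02), np.float64(84.98))
```

Emit:
jog_arm --series '[[[1, -0.02, 0, 0, 0], [1, -0.02, 0, 0, 0], [0.6, -0.02, 0, 0, 0], [0.2, -0.02, 0, 0, 0], [0, -0.02, 0, 0, 0], [0, -0.02, 0, 0, 0], [0, -0.02, 0, 0, 0], [0, 0, 0, -0.4, 0], [0, 0, 0, -1.0, 0], [0, 0, 0, -1.6, 0], [0, -0.6, 0, -1.7, 0], [0, -1.2, 0, -1.7, 0], [0, -1.8, 0, -1.7, 0], [0, -2.3, 0, -1.65, 0], [0, -2.3, 0, -1.65, 0], [0, -2.3, 0, -1.65, 0]]]'

```text
time: 41.4
eef_pos: [0.5605, -0.1201, 0.1492]
ee_rot: [0.738, 0.675, 0.0, -0.0]
wrist_force: [-0.8, -0.1, -0.3]
finger_gap: 0.0856
```

```bash
python3 - <<'E'
from h import *
c=shot('top','t20'); stt(); print(rel([.5605,-.1203,.066],85))
lid(c,(.581,.1085)); lid(c,(.57,-.005)); chk(c,(329,204))
E
```

```text
t 41.45 pos [ 0.5605 -0.1195  0.1492] F [-0.  -0.4  1.2] gap 0.0854 q [-0.32  0.24 -0.25  1.08  0.    1.34] yaw 84.97
(array([-1.600e-02,  1.000e-03,  1.664e+00]), np.float64(-0.03), np.float64(84.97))
lid [0.5815 0.1082] r mm 31.3 n 53 rig 1.7 114.3
lid [ 0.568  -0.0045] r mm 31.3 n 63 rig -1.9 0.9
can [ 0.5684 -0.0052  0.096 ] rig x,y mm -1.5 0.3 noz rel deg 1.0 area 80 20 0.056
```

Emit:
jog_arm --series '[[[0, -0.01, 0, 0.4, 0], [0, -0.01, 0, 0.8, 0], [0, -0.01, 0, 1.2, 0], [0, -0.01, 0, 1.5, 0], [0, -0.01, -0.01, 1.64, 0], [0, -0.01, -0.01, 1.64, 0], [0.3, -0.01, -0.01, 1.64, 0], [0.6, -0.01, -0.01, 1.64, 0], [1, -0.01, -0.01, 1.64, 0], [1, -0.01, -0.01, 1.64, 0], [1, -0.01, -0.01, 1.64, 0], [1, -0.01, -0.01, 1.64, 0], [1, -0.01, -0.01, 1.64, 0], [1, -0.01, -0.01, 1.64, 0]]]' --force 30

```text
time: 42.85
eef_pos: [0.561, -0.1206, 0.0681]
ee_rot: [0.737, 0.675, 0.0, 0.001]
wrist_force: [0.4, 0.1, 5.0]
finger_gap: 0.0292
```

```bash
python3 - <<'E'
from h import *
stt()
E
```

```text
t 42.85 pos [ 0.561  -0.1206  0.0681] F [0.4 0.1 5. ] gap 0.0292 q [-0.32  0.32 -0.34  0.91  0.    1.33] yaw 84.98
```

Emit:
jog_arm --series '[[[1, 0, -0.03, 0, 0], [1, 0, -0.03, 0, 0], [1, 0, -0.03, 0, 0], [0.6, 0, -0.03, 0, 0], [0.2, 0, -0.03, 0, 0], [0, 0, -0.03, 0, 0], [0, 0, -0.03, 0, 0], [0, 0, -0.03, 0, 0], [0, 0, -0.03, -0.4, 0], [0, 0, -0.03, -1.0, 0], [0, 0, -0.03, -1.6, 0], [0, 0, -0.8, -2.0, 0], [0, 0, -1.7, -2.0, 0], [0, 0, -2.6, -2.0, 0], [0, 0, -3.3, -2.0, 0], [0, 0, -3.3, -2.0, 0], [0, 0, -3.3, -2.0, 0]]]'

```text
time: 44.55
eef_pos: [0.3952, -0.1059, 0.1674]
ee_rot: [0.738, 0.675, 0.0, 0.0]
wrist_force: [0.1, -0.1, -0.3]
finger_gap: 0.0854
```

```bash
python3 - <<'E'
from h import *
c=shot('top','t21'); stt()
for w,p in [((.581,.1085),(291,203)),((.57,-.005),(329,204)),((.561,-.12),(368,206))]: lid(c,w); chk(c,p)
a=c['frame'][180:225,270:390,::-1]
cv2.imwrite('pics/c21.png',np.clip(1.6*cv2.resize(a,(800,300),interpolation=cv2.INTER_NEAREST),0,255).astype(np.uint8))
E
```

```text
t 44.6 pos [ 0.3964 -0.1062  0.1677] F [-0.5 -0.3 -0.2] gap 0.0854 q [-0.42 -0.07 -0.55  1.08  0.    1.24] yaw 84.97
lid [0.5816 0.1081] r mm 31.4 n 54 rig 1.7 114.3
can [0.5829 0.1079 0.096 ] rig x,y mm 3.0 114.2 noz rel deg 0.8 area 78 16 0.0533
lid [ 0.5681 -0.0045] r mm 31.3 n 63 rig -1.9 0.9
can [ 0.5684 -0.0052  0.096 ] rig x,y mm -1.5 0.3 noz rel deg 1.0 area 80 20 0.056
lid [ 0.5611 -0.1199] r mm 31.2 n 64 rig 1.3 -114.7
can [ 0.5616 -0.1202  0.096 ] rig x,y mm 1.8 -114.9 noz rel deg -1.0 area 78 16 0.0543
```

View pics/c21.png

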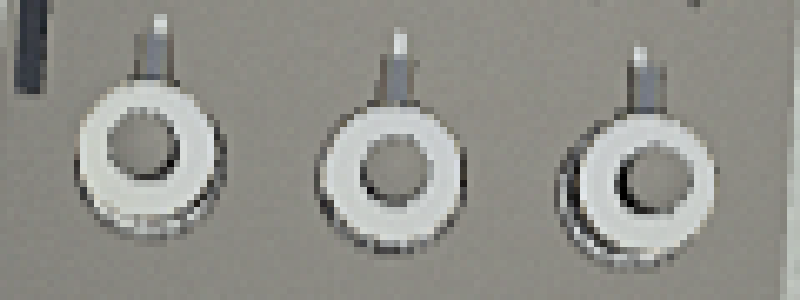

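```bash
python3 - <<'E'
from h import *
stt(); print(rel([.579,.1088,.15],85))
E
```

```text
t 44.6 pos [ 0.3964 -0.1062  0.1677] F [-0.5 -0.3 -0.2] gap 0.0854 q [-0.42 -0.07 -0.55  1.08  0.    1.24] yaw 84.97
(array([4.604, 3.26 , 0.356]), np.float64(-0.03), np.float64(84.97))
```

Emit:
jog_arm --series '[[[0, 0.7, 0.3, 0.0, 0], [0, 1.4, 0.6, 0.0, 0], [0, 2.1, 0.9, 0.0, 0], [0, 2.8, 1.4, 0.0, 0], [0, 3.4, 1.9, 0.1, 0], [0, 4.0, 2.5, 0.2, 0], [0, 4.5, 3.0, 0.3, 0], [0, 4.6, 3.26, 0.36, 0], [0, 4.6, 3.26, 0.36, 0], [0, 4.6, 3.26, 0.36, 0], [0, 4.6, 3.26, 0.36, 0], [0, 4.6, 3.26, 0.36, 0]]]'

```text
time: 45.8
eef_pos: [0.5775, 0.1081, 0.1496]
ee_rot: [0.738, 0.675, -0.0, -0.0]
wrist_force: [-0.4, -0.5, 0.2]
finger_gap: 0.0857
```

```bash
python3 - <<'E'
from h import *
stt(); print(rel([.581,.1088,.064],85))
E
```

```text
t 45.8 pos [0.5775 0.1081 0.1496] F [-0.4 -0.5  0.2] gap 0.0857 q [ 0.08  0.27 -0.22  1.09 -0.    1.73] yaw 84.91
(array([0.021, 0.069, 1.712]), np.float64(-0.09), np.float64(84.91))
```

Emit:
jog_arm --series '[[[0, 0.02, 0.06, 0.4, 0], [0, 0.02, 0.06, 0.8, 0], [0, 0.02, 0.06, 1.2, 0], [0, 0.02, 0.06, 1.5, 0], [0, 0.02, 0.06, 1.68, 0], [0, 0.02, 0.06, 1.68, 0], [0.3, 0.02, 0.06, 1.68, 0], [0.6, 0.02, 0.06, 1.68, 0], [1, 0.02, 0.06, 1.68, 0], [1, 0.02, 0.06, 1.68, 0], [1, 0.02, 0.06, 1.68, 0], [1, 0.02, 0.06, 1.68, 0], [1, 0.02, 0.06, 1.68, 0], [1, 0.02, 0.06, 1.68, 0]]]' --force 60

```text
time: 47.2
eef_pos: [0.582, 0.1098, 0.0663]
ee_rot: [0.737, 0.676, 0.001, 0.0]
wrist_force: [-2.0, -0.0, 5.9]
finger_gap: 0.0284
```

```bash
python3 - <<'E'
from h import *
stt()
E
```

```text
t 47.2 pos [0.582  0.1098 0.0663] F [-2.  -0.   5.9] gap 0.0284 q [ 0.08  0.35 -0.3   0.92  0.    1.74] yaw 84.99
```

Lift 5 mm, shift -2 mm in x, set down, release and retreat.

Emit:
jog_arm --series '[[[1, 0, 0, -0.1, 0], [1, 0, -0.02, -0.1, 0], [1, -0.01, -0.045, -0.1, 0], [1, -0.01, -0.045, -0.1, 0], [1, -0.01, -0.045, -0.04, 0], [1, -0.01, -0.045, 0.0, 0], [1, -0.01, -0.045, 0.01, 0], [1, -0.01, -0.045, 0.01, 0], [0.5, -0.01, -0.045, 0.01, 0], [0, -0.01, -0.045, 0.01, 0], [0, -0.01, -0.045, 0.01, 0], [0, -0.01, -0.045, 0.01, 0], [0, 0, -0.045, -0.4, 0], [0, 0, -0.03, -1.0, 0], [0, 0, -0.03, -1.6, 0], [0, 0, -0.8, -2.0, 0], [0, 0, -1.7, -2.0, 0], [0, 0, -2.6, -2.0, 0], [0, 0, -3.3, -2.0, 0], [0, 0, -3.3, -2.0, 0]]]'

```text
time: 49.2
eef_pos: [0.4111, 0.1241, 0.1641]
ee_rot: [0.737, 0.676, -0.002, -0.002]
wrist_force: [0.3, -0.8, -0.4]
finger_gap: 0.0851
```

```bash
python3 - <<'E'
from h import *
c=shot('top','t22');s=shot('side','s22'); stt()
for w,p in [((.581,.1085),(291,203)),((.57,-.005),(329,204)),((.561,-.12),(368,206))]: lid(c,w); chk(c,p)
a=c['frame'][150:250,270:400,::-1]
cv2.imwrite('pics/c22.png',np.hstack([cv2.resize(a,(520,400),interpolation=cv2.INTER_NEAREST),cv2.resize(s['frame'][150:260,280:360,::-1],(280,400))]))
E
```

```text
t 49.3 pos [0.4167 0.1242 0.1654] F [ 0.3 -0.2 -0.1] gap 0.0852 q [ 0.14 -0.02 -0.51  1.08 -0.    1.8 ] yaw 85.01
lid [0.5788 0.1072] r mm 31.3 n 60 rig -1.0 113.1
can [0.5796 0.1076 0.096 ] rig x,y mm -0.2 113.6 noz rel deg -0.0 area 76 21 0.0537
lid [ 0.5679 -0.0044] r mm 31.5 n 63 rig -2.1 0.9
can [ 0.5684 -0.0052  0.096 ] rig x,y mm -1.5 0.3 noz rel deg 1.0 area 80 20 0.056
lid [ 0.5612 -0.1199] r mm 31.2 n 64 rig 1.3 -114.7
can [ 0.5616 -0.1204  0.096 ] rig x,y mm 1.8 -115.1 noz rel deg -0.5 area 77 15 0.054
```

View pics/c22.png

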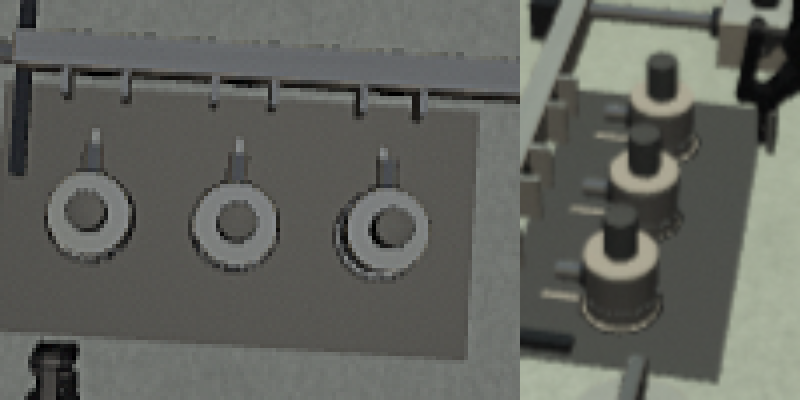

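All three stand on their pads within about 2 mm and 1°. Back to the crank.

```bash
python3 - <<'E'
from h import *
c=load('t22'); f=c['frame'].astype(int); print(proj(c,[.519,-.301,.102]),proj(c,[.519,-.301,.123]))
m=f.max(2)<40; m2=np.zeros_like(m); m2[212:228,423:442]=m[212:228,423:442]
for b in blobs(m2,10,300): print(b[0],b[1],onz(c,b[0],.102))
stt(); print(rel([.519,-.301,.18],85))
E
```

```text
[[430.86055874 219.10947671]] [[433.06948686 218.93919945]]
[430.14492754 219.91304348] [423 217  14  10  69] [ 0.51670278 -0.29880844  0.102     ]
t 49.3 pos [0.4167 0.1242 0.1654] F [ 0.3 -0.2 -0.1] gap 0.0852 q [ 0.14 -0.02 -0.51  1.08 -0.    1.8 ] yaw 85.01
(array([-8.294,  2.778, -0.29 ]), np.float64(0.01), np.float64(85.01))
```

Emit:
jog_arm --series '[[[0, -0.7, 0.1, -0.29, 0], [0, -1.4, 0.2, -0.29, 0], [0, -2.1, 0.4, -0.29, 0], [0, -2.8, 0.6, -0.29, 0], [0, -3.5, 0.9, -0.29, 0], [0, -4.2, 1.2, -0.29, 0], [0, -4.9, 1.5, -0.29, 0], [0, -5.6, 1.8, -0.29, 0], [0, -6.3, 2.1, -0.29, 0], [0, -7.0, 2.4, -0.29, 0], [0, -7.7, 2.6, -0.29, 0], [0, -8.2, 2.75, -0.29, 0], [0, -8.29, 2.78, -0.29, 0], [0, -8.29, 2.78, -0.29, 0], [0, -8.29, 2.78, -0.29, 0]]]'

```text
time: 50.8
eef_pos: [0.5192, -0.3005, 0.1794]
ee_rot: [0.737, 0.676, 0.0, -0.001]
wrist_force: [0.2, 0.4, 0.1]
finger_gap: 0.0858
```

```bash
python3 - <<'E'
from h import *
c=shot('side','s23'); stt(); print(rel([.519,-.3007,.089],85))
cv2.imwrite('pics/c23.png',cv2.resize(c['frame'][70:230,270:430,::-1],(480,480)))
E
```

```text
t 50.85 pos [ 0.5191 -0.3001  0.1795] F [-0.  -0.3  0.8] gap 0.0854 q [-0.63  0.26 -0.15  1.15  0.    1.03] yaw 85.02
(array([-0.014,  0.   ,  1.811]), np.float64(0.02), np.float64(85.02))
```

View pics/c23.png

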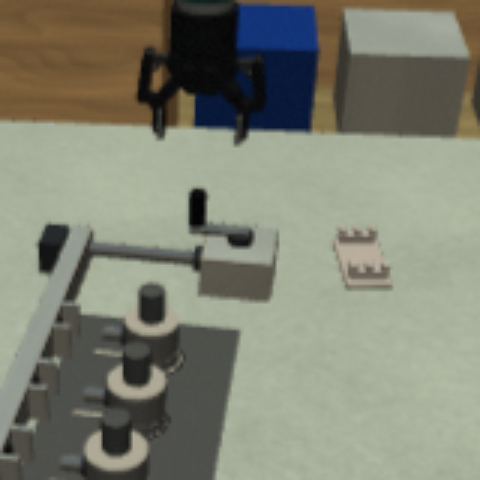

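Emit:
jog_arm --series '[[[0, -0.01, 0, 0.4, 0], [0, -0.01, 0, 0.8, 0], [0, -0.01, 0, 1.2, 0], [0, -0.01, 0, 1.5, 0], [0, -0.01, 0, 1.7, 0], [0, -0.01, 0, 1.81, 0], [0, -0.01, 0, 1.81, 0], [0.5, -0.01, 0, 1.81, 0], [1, -0.01, 0, 1.81, 0], [1, -0.01, 0, 1.81, 0], [1, -0.01, 0, 1.81, 0], [1, -0.01, 0, 1.81, 0], [1, -0.01, 0, 1.81, 0], [1, -0.01, 0, 1.81, 0]]]' --force 40

```text
time: 52.25
eef_pos: [0.5185, -0.3017, 0.09]
ee_rot: [0.737, 0.675, -0.001, -0.0]
wrist_force: [-2.7, 1.4, 5.0]
finger_gap: 0.0208
```

```bash
python3 circ.py -12 20
```

```text
world ang -4.448994427366505 r 0.054775147889035314 rig ang 0.5810055726334955
t 52.25 pos [ 0.5185 -0.3017  0.09  ] F [-2.7  1.4  5. ] gap 0.0208 q [-0.63  0.34 -0.26  0.98 -0.    1.02] yaw 84.96
[[1, (-0.23), (-0.02), 0, 0], [1, (-0.45), (-0.09), 0, 0], [1, (-0.65), (-0.2), 0, 0], [1, (-0.82), (-0.36), 0, 0], [1, (-0.96), (-0.54), 0, 0], [1, (-1.05), (-0.75), 0, 0], [1, (-1.1), (-0.97), 0, 0], [1, (-1.11), (-1.2), 0, 0], [1, (-1.06), (-1.43), 0, 0], [1, (-0.97), (-1.64), 0, 0], [1, (-0.84), (-1.83), 0, 0], [1, (-0.67), (-1.98), 0, 0], [1, (-0.47), (-2.1), 0, 0], [1, (-0.25), (-2.17), 0, 0], [1, (-0.02), (-2.2), 0, 0], [1, (0.21), (-2.18), 0, 0], [1, (0.43), (-2.11), 0, 0], [1, (0.63), (-2.0), 0, 0], [1, (0.8), (-1.84), 0, 0], [1, (0.94), (-1.66), 0, 0]]
```

Emit:
jog_arm --series '[[[1, -0.23, -0.02, 0, 0], [1, -0.45, -0.09, 0, 0], [1, -0.65, -0.2, 0, 0], [1, -0.82, -0.36, 0, 0], [1, -0.96, -0.54, 0, 0], [1, -1.05, -0.75, 0, 0], [1, -1.1, -0.97, 0, 0], [1, -1.11, -1.2, 0, 0], [1, -1.06, -1.43, 0, 0], [1, -0.97, -1.64, 0, 0], [1, -0.84, -1.83, 0, 0], [1, -0.67, -1.98, 0, 0], [1, -0.47, -2.1, 0, 0], [1, -0.25, -2.17, 0, 0], [1, -0.02, -2.2, 0, 0], [1, 0.21, -2.18, 0, 0], [1, 0.43, -2.11, 0, 0], [1, 0.63, -2.0, 0, 0], [1, 0.8, -1.84, 0, 0], [1, 0.94, -1.66, 0, 0]]]'

```text
time: 54.25
eef_pos: [0.4387, -0.2477, 0.0899]
ee_rot: [0.738, 0.675, -0.003, -0.0]
wrist_force: [-1.9, -2.7, 8.9]
finger_gap: 0.0211
```

```bash
python3 circ.py -12 20; python3 - <<'E'
from h import *
c=shot('top','t24')
for w,p in [((.581,.1085),(291,203)),((.57,-.005),(329,204)),((.561,-.12),(368,206))]: chk(c,p)
cv2.imwrite('pics/c24.png',cv2.resize(c['frame'][140:280,220:460,::-1],(720,420)))
E
```

```text
world ang 116.88213003042141 r 0.05570863366942345 rig ang 121.91213003042141
t 54.25 pos [ 0.4387 -0.2477  0.0899] F [-1.9 -2.7  8.9] gap 0.0211 q [-0.64  0.19 -0.46  0.92 -0.01  1.02] yaw 84.94
[[1, (0.1), (0.21), 0, 0], [1, (0.16), (0.43), 0, 0], [1, (0.16), (0.66), 0, 0], [1, (0.12), (0.89), 0, 0], [1, (0.04), (1.1), 0, 0], [1, (-0.09), (1.29), 0, 0], [1, (-0.26), (1.45), 0, 0], [1, (-0.45), (1.57), 0, 0], [1, (-0.67), (1.65), 0, 0], [1, (-0.9), (1.68), 0, 0], [1, (-1.13), (1.66), 0, 0], [1, (-1.35), (1.6), 0, 0], [1, (-1.55), (1.49), 0, 0], [1, (-1.73), (1.35), 0, 0], [1, (-1.87), (1.16), 0, 0], [1, (-1.97), (0.96), 0, 0], [1, (-2.02), (0.73), 0, 0], [1, (-2.03), (0.5), 0, 0], [1, (-1.99), (0.28), 0, 0], [1, (-1.9), (0.06), 0, 0]]
can [0.5794 0.1075 0.096 ] rig x,y mm -0.4 113.5 noz rel deg 0.1 area 77 21 0.0538
can [ 0.5684 -0.0052  0.096 ] rig x,y mm -1.5 0.3 noz rel deg 1.0 area 80 19 0.056
can [ 0.5616 -0.1202  0.096 ] rig x,y mm 1.8 -114.9 noz rel deg -0.7 area 78 15 0.054
```

View pics/c24.png

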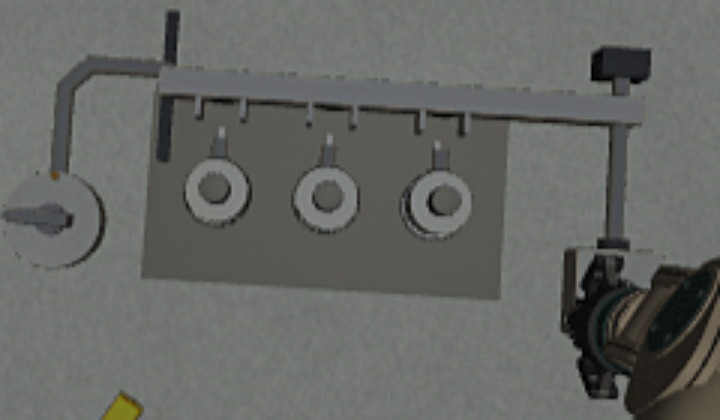

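Emit:
jog_arm --series '[[[1, 0.1, 0.21, 0, 0], [1, 0.16, 0.43, 0, 0], [1, 0.16, 0.66, 0, 0], [1, 0.12, 0.89, 0, 0], [1, 0.04, 1.1, 0, 0], [1, -0.09, 1.29, 0, 0], [1, -0.26, 1.45, 0, 0], [1, -0.45, 1.57, 0, 0], [1, -0.67, 1.65, 0, 0], [1, -0.9, 1.68, 0, 0], [1, -1.13, 1.66, 0, 0], [1, -1.35, 1.6, 0, 0], [1, -1.55, 1.49, 0, 0], [1, -1.73, 1.35, 0, 0], [1, -1.87, 1.16, 0, 0], [1, -1.97, 0.96, 0, 0], [1, -2.02, 0.73, 0, 0], [1, -2.03, 0.5, 0, 0], [1, -1.99, 0.28, 0, 0], [1, -1.9, 0.06, 0, 0]]]'

```text
time: 56.3
eef_pos: [0.4347, -0.3438, 0.09]
ee_rot: [0.738, 0.675, -0.002, 0.002]
wrist_force: [2.7, -1.9, 5.2]
finger_gap: 0.0208
```

```bash
python3 circ.py -12 20; python3 - <<'E'
from h import *
c=shot('top','t25')
for w,p in [((.581,.1085),(291,203)),((.57,-.005),(329,204)),((.561,-.12),(368,206))]: chk(c,p)
cv2.imwrite('pics/c25.png',cv2.resize(c['frame'][140:280,220:460,::-1],(720,420)))
E
```

```text
world ang -122.19915691501619 r 0.05476722874061868 rig ang -117.16915691501619
t 56.3 pos [ 0.4347 -0.3438  0.09  ] F [ 2.7 -1.9  5.2] gap 0.0208 q [-0.78  0.27 -0.36  0.94 -0.    0.88] yaw 84.94
[[1, (0.13), (-0.19), 0, 0], [1, (0.29), (-0.35), 0, 0], [1, (0.48), (-0.48), 0, 0], [1, (0.7), (-0.56), 0, 0], [1, (0.92), (-0.6), 0, 0], [1, (1.15), (-0.58), 0, 0], [1, (1.38), (-0.52), 0, 0], [1, (1.58), (-0.42), 0, 0], [1, (1.76), (-0.27), 0, 0], [1, (1.9), (-0.1), 0, 0], [1, (2.01), (0.11), 0, 0], [1, (2.07), (0.33), 0, 0], [1, (2.08), (0.56), 0, 0], [1, (2.04), (0.79), 0, 0], [1, (1.96), (1.0), 0, 0], [1, (1.83), (1.2), 0, 0], [1, (1.67), (1.36), 0, 0], [1, (1.48), (1.48), 0, 0], [1, (1.26), (1.57), 0, 0], [1, (1.03), (1.6), 0, 0]]
can [0.5794 0.1075 0.096 ] rig x,y mm -0.4 113.5 noz rel deg 0.1 area 77 21 0.0538
can [ 0.5683 -0.005   0.096 ] rig x,y mm -1.6 0.4 noz rel deg 0.8 area 81 19 0.0561
can [ 0.5616 -0.1202  0.096 ] rig x,y mm 1.8 -114.9 noz rel deg -0.7 area 78 15 0.054
```

View pics/c25.png

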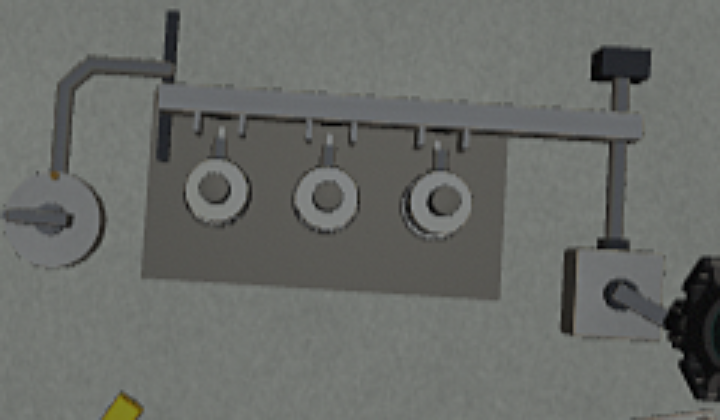

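Emit:
jog_arm --series '[[[1, 0.13, -0.19, 0, 0], [1, 0.29, -0.35, 0, 0], [1, 0.48, -0.48, 0, 0], [1, 0.7, -0.56, 0, 0], [1, 0.92, -0.6, 0, 0], [1, 1.15, -0.58, 0, 0], [1, 1.38, -0.52, 0, 0], [1, 1.58, -0.42, 0, 0], [1, 1.76, -0.27, 0, 0], [1, 1.9, -0.1, 0, 0], [1, 2.01, 0.11, 0, 0], [1, 2.07, 0.33, 0, 0], [1, 2.08, 0.56, 0, 0], [1, 2.04, 0.79, 0, 0], [1, 1.96, 1.0, 0, 0], [1, 1.83, 1.2, 0, 0], [1, 1.67, 1.36, 0, 0], [1, 1.48, 1.48, 0, 0], [1, 1.26, 1.57, 0, 0]]]'

```text
time: 58.25
eef_pos: [0.5174, -0.2851, 0.0898]
ee_rot: [0.737, 0.676, -0.001, -0.002]
wrist_force: [-1.9, 2.3, 11.1]
finger_gap: 0.021
```

```bash
python3 circ.py -4 6; python3 - <<'E'
from h import *
c=shot('top','t26')
for w,p in [((.581,.1085),(291,203)),((.57,-.005),(329,204)),((.561,-.12),(368,206))]: chk(c,p)
E
```

```text
world ang 13.00517092938094 r 0.05489891837987478 rig ang 18.03517092938094
t 58.25 pos [ 0.5174 -0.2851  0.0898] F [-1.9  2.3 11.1] gap 0.021 q [-0.61  0.33 -0.27  0.97 -0.    1.04] yaw 85.03
[[1, (-0.07), (0.02), 0, 0], [1, (-0.15), (0.04), 0, 0], [1, (-0.22), (0.05), 0, 0], [1, (-0.3), (0.05), 0, 0], [1, (-0.38), (0.05), 0, 0], [1, (-0.45), (0.05), 0, 0]]
can [0.5794 0.1075 0.096 ] rig x,y mm -0.4 113.5 noz rel deg -0.0 area 77 22 0.06
can [ 0.5683 -0.0049  0.096 ] rig x,y mm -1.6 0.6 noz rel deg 0.7 area 80 18 0.053
can [ 0.5616 -0.1202  0.096 ] rig x,y mm 1.8 -114.9 noz rel deg -0.5 area 78 17 0.0571
```

Emit:
jog_arm --series '[[[1, -0.07, 0.02, 0, 0], [1, -0.15, 0.04, 0, 0], [1, -0.22, 0.05, 0, 0], [1, -0.3, 0.05, 0, 0], [1, -0.36, 0.05, 0, 0], [1, -0.42, 0.05, 0, 0], [1, -0.44, 0.05, 0, 0], [1, -0.44, 0.05, 0, 0]]]'

```text
time: 59.1
eef_pos: [0.5183, -0.3023, 0.0897]
ee_rot: [0.736, 0.676, 0.004, -0.005]
wrist_force: [1.8, 13.6, 14.0]
finger_gap: 0.0211
```

```bash
python3 circ.py -4 1
```

```text
world ang -5.127793861856716 r 0.05466727418599964 rig ang -0.09779386185671601
t 59.1 pos [ 0.5183 -0.3023  0.0897] F [ 1.8 13.6 14. ] gap 0.0211 q [-0.64  0.34 -0.25  0.98  0.01  1.02] yaw 85.14
[[1, (-0.08), (-0.0), 0, 0]]
```

Emit:
jog_arm --series '[[[1, -0.03, 0, 0, 0], [1, -0.03, 0, 0, 0]]]'

```text
time: 59.3
eef_pos: [0.5183, -0.3024, 0.0897]
ee_rot: [0.736, 0.677, 0.005, -0.005]
wrist_force: [1.9, 15.5, 16.2]
finger_gap: 0.0206
```

```bash
python3 circ.py -4 1
```

```text
world ang -5.2665187220105745 r 0.054685726119649516 rig ang -0.23651872201057422
t 59.3 pos [ 0.5183 -0.3024  0.0897] F [ 1.9 15.5 16.2] gap 0.0206 q [-0.64  0.35 -0.25  0.99  0.01  1.01] yaw 85.18
[[1, (-0.08), (-0.0), 0, 0]]
```

Firmly at the home stop. I'll release (relaxing the push first), rise and look.

Emit:
jog_arm --series '[[[1, 0.06, 0, 0, 0], [0.5, 0.08, 0, 0, 0], [0, 0.08, 0, 0, 0], [0, 0.08, 0, 0, 0], [0, 0.08, 0, 0, 0], [0, 0.08, 0, 0, 0], [0, 0.08, 0, -0.4, 0], [0, 0.08, 0, -1.0, 0], [0, 0.08, 0, -1.8, 0], [0, 0.08, -0.6, -2.2, 0], [0, 0.08, -1.2, -2.4, 0], [0, 0.08, -1.8, -2.4, 0], [0, 0.08, -1.8, -2.4, 0], [0, 0.08, -1.8, -2.4, 0]]]'

```text
time: 60.7
eef_pos: [0.4298, -0.2984, 0.2094]
ee_rot: [0.738, 0.675, 0.0, 0.0]
wrist_force: [0.4, 0.3, 0.2]
finger_gap: 0.0858
```

```bash
python3 - <<'E'
from h import *
c=shot('top','t27');s=shot('side','s27'); stt()
for w,p in [((.581,.1085),(291,203)),((.57,-.005),(329,204)),((.561,-.12),(368,206))]: chk(c,p)
cv2.imwrite('pics/c27.png',cv2.resize(c['frame'][140:280,210:450,::-1],None,fx=3.3,fy=3.3,interpolation=cv2.INTER_CUBIC))
cv2.imwrite('pics/c27s.png',cv2.resize(s['frame'][120:310,220:400,::-1],None,fx=3,fy=3,interpolation=cv2.INTER_CUBIC))
E
```

```text
t 60.8 pos [ 0.4307 -0.2985  0.2092] F [ 0.   0.4 -0.9] gap 0.0856 q [-0.73  0.11 -0.28  1.18  0.    0.93] yaw 84.98
can [0.5791 0.1077 0.096 ] rig x,y mm -0.7 113.6 noz rel deg 0.6 area 79 22 0.0604
can [ 0.5684 -0.0052  0.096 ] rig x,y mm -1.5 0.3 noz rel deg 1.1 area 80 21 0.0589
can [ 0.5615 -0.12    0.096 ] rig x,y mm 1.7 -114.7 noz rel deg -1.2 area 79 19 0.0575
```

View pics/c27.png

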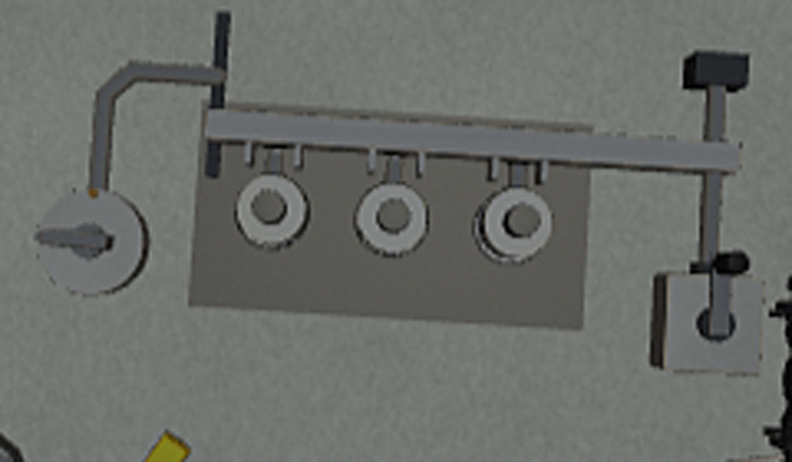

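View pics/c27s.png

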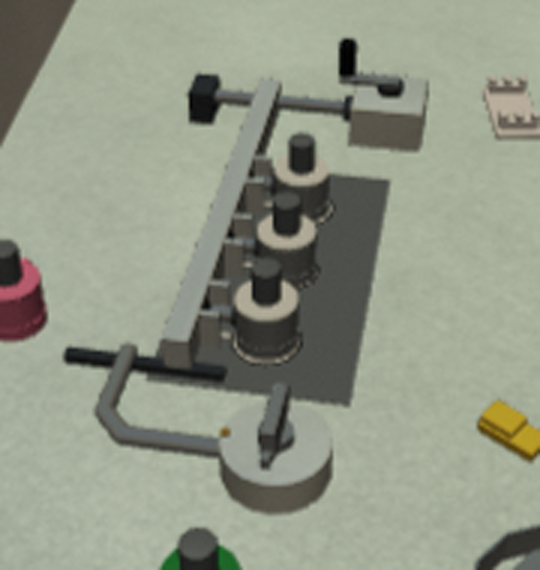

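Rail home with a fork round each nozzle. Now I'll measure the tap.

```bash
python3 - <<'E'
from h import *
c=load('t27'); s=load('s27'); g=np.load('rig.npz'); x,y,o=g['x'],g['y'],g['o']
a=c['frame'][185:235,212:262,::-1]; b=s['frame'][235:295,285:345,::-1]
im=np.hstack([cv2.resize(a,(400,400),interpolation=cv2.INTER_NEAREST),cv2.resize(b,(400,400),interpolation=cv2.INTER_NEAREST)])
cv2.imwrite('pics/c28.png',np.clip(1.5*im,0,255).astype(np.uint8))
st=onz(c,(237.6,197.8),.042); t=st-.045*x
print(t)
for nm,q in dict(axis_base=t*[1,1,0]+[0,0,.04],axis_top=t*[1,1,0]+[0,0,.087],front=t*[1,1,0]+.035*y+[0,0,.087],back=t*[1,1,0]-.025*y+[0,0,.087],nose=t*[1,1,0]+.045*y+[0,0,.055]).items():
    p=proj(c,q)[0]; ps=proj(s,q)[0]; print(nm,p.round(1),((p-[212,185]+.5)*8).round(0),((ps-[285,235]+.5)*6.667+[400,0]).round(0))
E
```

```text
[0.55439594 0.27764237 0.042     ]
axis_base [236.6 212.4] [201. 224.] [580. 216.]
axis_top [233.3 211.8] [174. 218.] [580. 132.]
front [221.4 211. ] [ 79. 212.] [563. 200.]
back [241.8 212.3] [242. 223.] [591.  86.]
nose [220.7 211.3] [ 74. 214.] [558. 278.]
```

View pics/c28.png

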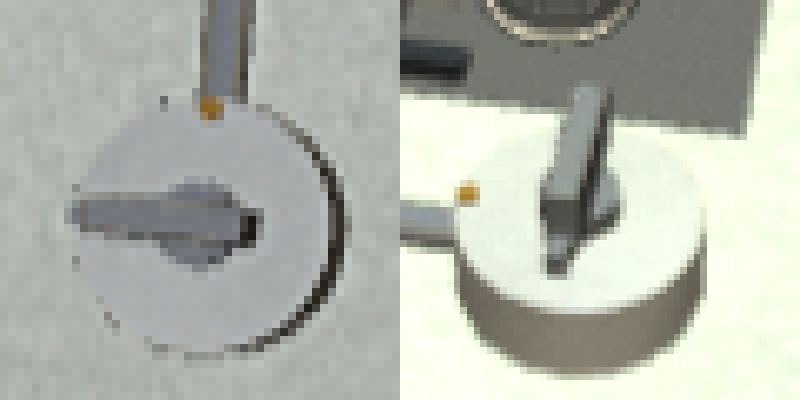

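```bash
python3 - <<'E'
from h import *
stt(); print(rel([.5545,.2777,.15],-95.001))
E
```

```text
t 60.8 pos [ 0.4307 -0.2985  0.2092] F [ 0.   0.4 -0.9] gap 0.0856 q [-0.73  0.11 -0.28  1.18  0.    0.93] yaw 84.98
(array([11.697,  1.457,  1.183]), np.float64(179.98), np.float64(84.98))
```

Emit:
jog_arm --series '[[[0, 0.5, 0, 0, -8], [0, 1.1, 0, 0, -16], [0, 1.7, 0.1, 0, -24], [0, 2.3, 0.2, 0, -32], [0, 2.9, 0.3, 0, -40], [0, 3.5, 0.4, 0, -48], [0, 4.1, 0.5, 0, -56], [0, 4.7, 0.6, 0, -64], [0, 5.3, 0.7, 0, -72], [0, 5.9, 0.8, 0, -80], [0, 6.5, 0.9, 0, -88], [0, 7.1, 1.0, 0, -96], [0, 7.7, 1.1, 0, -104], [0, 8.3, 1.15, 0, -112], [0, 8.9, 1.2, 0, -120], [0, 9.5, 1.25, 0, -128], [0, 10.1, 1.3, 0.1, -136], [0, 10.7, 1.35, 0.3, -144], [0, 11.3, 1.4, 0.6, -152], [0, 11.7, 1.46, 0.9, -160]]]'

```text
time: 62.8
eef_pos: [0.555, 0.2812, 0.1634]
ee_rot: [-0.541, 0.841, 0.0, 0.001]
wrist_force: [0.8, 0.3, 0.2]
finger_gap: 0.0856
```

```bash
python3 - <<'E'
from h import *
stt(); print(rel([.5545,.2777,.12],-95.001))
E
```

```text
t 62.8 pos [0.555  0.2812 0.1634] F [0.8 0.3 0.2] gap 0.0856 q [ 0.36  0.31 -0.13  1.13  0.   -0.78] yaw -114.56
(array([ 0.069, -0.02 ,  0.869]), np.float64(-19.56), np.float64(-114.56))
```

Emit:
jog_arm --series '[[[0, 0.02, 0, 0, -8], [0, 0.02, 0, 0.3, -16], [0, 0.02, 0, 0.6, -19.5], [0, 0.02, 0, 0.85, -19.5], [0, 0.02, 0, 0.85, -19.5], [0, 0.02, 0, 0.85, -19.5]]]'

```text
time: 63.4
eef_pos: [0.5536, 0.2775, 0.1214]
ee_rot: [-0.672, 0.741, 0.0, -0.0]
wrist_force: [0.1, 0.4, -0.1]
finger_gap: 0.0852
```

```bash
python3 - <<'E'
from h import *
s=shot('side','s29'); c=shot('top','t29'); stt(); print(rel([.5545,.2777,.058],-95.001))
cv2.imwrite('pics/c29.png',np.hstack([cv2.resize(s['frame'][170:310,250:390,::-1],(400,400)),cv2.resize(c['frame'][140:280,180:320,::-1],(400,400))]))
E
```

```text
t 63.5 pos [0.5543 0.2776 0.1225] F [-0.9  0.4  0.7] gap 0.0852 q [ 0.36  0.34 -0.18  1.05 -0.   -1.11] yaw -95.55
(array([-1.000e-03, -2.000e-03,  1.291e+00]), np.float64(-0.55), np.float64(-95.55))
```

View pics/c29.png

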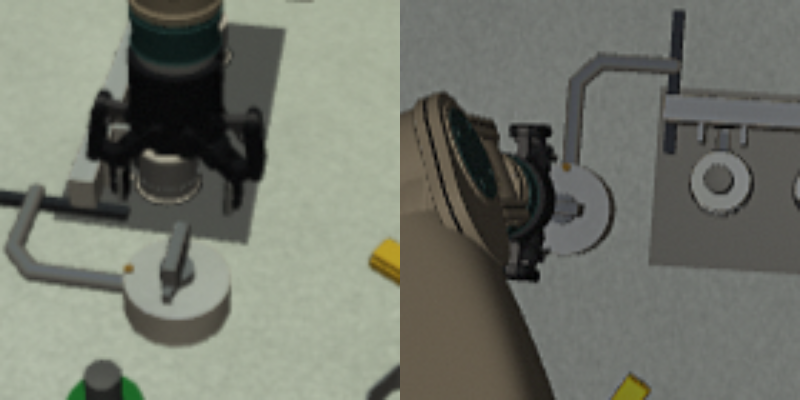

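Emit:
jog_arm --series '[[[0, 0, 0, 0.3, -0.5], [0, 0, 0, 0.6, -0.5], [0, 0, 0, 0.9, -0.5], [0, 0, 0, 1.15, -0.5], [0, 0, 0, 1.28, -0.5], [0, 0, 0, 1.28, -0.5], [0.5, 0, 0, 1.28, -0.5], [1, 0, 0, 1.28, -0.5], [1, 0, 0, 1.28, -0.5], [1, 0, 0, 1.28, -0.5], [1, 0, 0, 1.28, -0.5], [1, 0, 0, 1.28, -0.5], [1, 0, 0, 1.28, -0.5], [1, 0, 0, 1.28, -0.5], [1, 0, 0, 1.28, -0.5]]]' --force 60

```text
time: 65.0
eef_pos: [0.5537, 0.2774, 0.0584]
ee_rot: [-0.675, 0.737, -0.0, 0.0]
wrist_force: [-1.8, -1.3, 5.6]
finger_gap: 0.013
```

```bash
python3 - <<'E'
from h import *
stt(); print(rel([.5545,.2777,.058],174.97))
E
```

```text
t 65.0 pos [0.5537 0.2774 0.0584] F [-1.8 -1.3  5.6] gap 0.013 q [ 0.36  0.4  -0.24  0.93  0.   -1.12] yaw -95.01
(array([-0.007, -0.015,  0.008]), np.float64(90.02), np.float64(-95.01))
```

Emit:
jog_arm --series '[[[1, 0, 0, 0, 6], [1, 0, 0, 0, 12], [1, 0, 0, 0, 18], [1, 0, 0, 0, 24], [1, 0, 0, 0, 30], [1, 0, 0, 0, 36], [1, 0, 0, 0, 42], [1, 0, 0, 0, 48], [1, 0, 0, 0, 54], [1, 0, 0, 0, 60], [1, 0, 0, 0, 66], [1, 0, 0, 0, 72], [1, 0, 0, 0, 78], [1, 0, 0, 0, 84], [1, 0, 0, 0, 88], [1, 0, 0, 0, 90], [1, 0, 0, 0, 90], [1, 0, 0, 0, 90]]]'

```text
time: 66.8
eef_pos: [0.5535, 0.2776, 0.0584]
ee_rot: [0.044, 0.999, 0.0, 0.0]
wrist_force: [-2.5, 0.3, 5.8]
finger_gap: 0.0133
```

```bash
python3 - <<'E'
from h import *
s=shot('side','s30'); stt(); print(telemetry.read_state()['torque'])
cv2.imwrite('pics/c30.png',cv2.resize(s['frame'][200:310,270:380,::-1],(440,440)))
E
```

```text
t 66.85 pos [0.5536 0.2776 0.0584] F [-2.   0.2  5.4] gap 0.0135 q [ 0.36  0.4  -0.24  0.93  0.    0.45] yaw 174.98
[-0.00809905  0.37711261 -0.05617123]
```

View pics/c30.png

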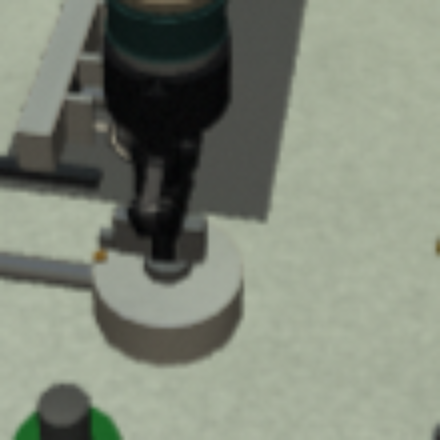

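The tap has turned and its nose is by the stud. I'll release it, rise and retreat towards the robot.

Emit:
jog_arm --series '[[[0.5, 0, 0, 0, 90], [0, 0, 0, 0, 0], [0, 0, 0, 0, 0]]]'

```text
time: 67.15
eef_pos: [0.5534, 0.2772, 0.0573]
ee_rot: [0.044, 0.999, -0.0, -0.0]
wrist_force: [0.1, 0.7, 0.4]
finger_gap: 0.056
```

I put a stray spin in that first row, so the tap may have turned a few degrees more. I'll rise and check the angle.

Emit:
jog_arm --series '[[[0, 0, 0, 0, 0], [0, 0, 0, 0, 0], [0, 0, 0, -0.4, 0], [0, 0, 0, -1.0, 0], [0, 0, 0, -1.8, 0], [0, 0.8, 0, -2.2, 0], [0, 1.6, 0, -2.6, 0], [0, 2.4, 0, -2.6, 0], [0, 3.0, 0, -2.6, 0], [0, 3.0, 0, -2.6, 0], [0, 3.0, 0, -2.6, 0]]]'

```text
time: 68.25
eef_pos: [0.4039, 0.2906, 0.188]
ee_rot: [0.044, 0.999, 0.0, 0.001]
wrist_force: [1.4, -0.3, 0.5]
finger_gap: 0.0855
```

```bash
python3 - <<'E'
from h import *
c=shot('top','t31');s=shot('side','s31'); stt()
g=np.load('rig.npz'); x,y=g['x'],g['y']; t=np.array([.5544,.2776,0])
a=c['frame'][185:235,212:262,::-1]; b=s['frame'][235:295,285:345,::-1]
im=np.hstack([cv2.resize(a,(400,400),interpolation=cv2.INTER_NEAREST),cv2.resize(b,(400,400),interpolation=cv2.INTER_NEAREST)])
cv2.imwrite('pics/c31.png',np.clip(1.5*im,0,255).astype(np.uint8))
for e in (-6,0,6,12):
    d=np.cos(np.radians(e))*x-np.sin(np.radians(e))*y
    o=[]
    for k,z in((.035,.087),(-.025,.087)):
        q=t+k*d+[0,0,z]; p=proj(c,q)[0]; ps=proj(s,q)[0]; o+=[((p-[212,185]+.5)*8).round(0).tolist(),((ps-[285,235]+.5)*6.667+[400,0]).round(0).tolist()]
    print(e,o)
E
```

```text
t 68.35 pos [0.4052 0.2906 0.188 ] F [-0.3  0.7 -0.2] gap 0.085 q [ 0.49  0.08 -0.36  1.13 -0.    0.58] yaw 174.93
-6 [[172.0, 124.0], [488.0, 127.0], [176.0, 286.0], [645.0, 136.0]]
0 [[182.0, 124.0], [490.0, 121.0], [169.0, 286.0], [644.0, 141.0]]
6 [[192.0, 125.0], [492.0, 114.0], [162.0, 285.0], [643.0, 146.0]]
12 [[201.0, 127.0], [496.0, 107.0], [155.0, 284.0], [641.0, 150.0]]
```

View pics/c31.png

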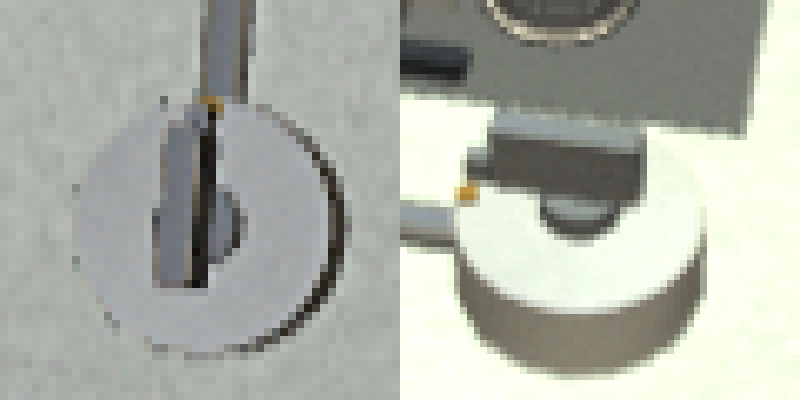

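```bash
python3 - <<'E'
from h import *
g=np.load('rig.npz'); x,y=g['x'],g['y']
def ang(P,Q):
    d=Q-P; return np.degrees(np.arctan2(-(d@y),d@x))
c=load('t31'); G=cv2.cvtColor(c['frame'],cv2.COLOR_RGB2GRAY).astype(int)
print(G[198:222,228:242])
s=load('s31'); H=cv2.cvtColor(s['frame'],cv2.COLOR_RGB2GRAY).astype(int)
print(H[249:266,296:324])
E
```

```text
[[120 116 113 111  94 113 112  94  82  80  40  78 115 108]
 [116 116 109 110 111 113 116  84  77  81  14  86 116 113]
 [109 110 108 110 113  89  93  84  61  83  37 114 114 112]
 [107 107 109 111 102  75  76  80  73  44  30 124 113 111]
 [110 109 109 113 101  74  76  77  81  16  22 105 114 113]
 [109 112 111 114  81  74  77  80  89  18  18  95 115 111]
 [109 112 112 113  77  77  78  79  91  12  23  95 115 112]
 [109 110 111 114  75  78  78  80  88  13  21 117 114 112]
 [111 111 110 114  80  76  77  79  86  20  19 123 113 110]
 [111 109 110 113  77  76  78  80  82  23  18 125 114 111]
 [109 111 112 114  81  75  78  81  70  22  31  96  99 113]
 [109 110 111 116  87  74  78  82  59  25  37  81  62  99]
 [109 111 111 109  77  77  77  82  53  24  38  84  67  76]
 [110 111 114  74  73  76  79  84  49  26  51  83  78  52]
 [110 111 117  48  75  77  78  83  34  22  54  82  81  45]
 [111 112 118  59  78  78  79  83  24  25  66  80  80  46]
 [112 113 118  66  77  77  78  81  22  26  71  81  81  33]
 [113 113 118  72  77  78  79  89  19  24  71  79  68  30]
 [114 112 116  86  77  76  79  88  10 
[... 1606 characters left out ...]
 52  50  47  54  52  52  52  54  52  52  53  54  52  53  54  53  55  52
   54  52  52  54  53  53  47  78 165 165]
 [ 62  58  47  54  53  54  53  53  52  53  53  54  53  52  53  53  52  52
   52  50  50  53  52  52  49  83 165 165]
 [ 99 112  97  82  60  62  61  55  55  53  52  52  53  52  53  52  52  53
   51  53  53  52  52  50  51  93 167 167]
 [122 163 161 138 111 114 112 100  85  78  57  55  55  54  54  54  52  50
   52  52  52  53  53  51  57 101 166 167]
 [113 165 164 164 163 163 163 157 137 127  71  77  79  79  72  64  61  56
   51  53  54  53  52  50  65 123 165 165]
 [135 164 164 164 164 164 164 166 164 148  73 102 105 105 101  87  87  80
   75  77  67  54  71  81  99 149 165 166]]
```

```bash
cat > tapang.py <<'E'
from h import *
import sys
def run(ct,cs):
    g=np.load('rig.npz'); x,y=g['x'],g['y']
    def ang(P):
        P=np.array(P)[:,:2]; vx,vy,_,_=cv2.fitLine(P.astype(np.float32),cv2.DIST_HUBER,0,.001,.001).ravel(); d=np.array([vx,vy,0]); d*=np.sign(d@x)
        return np.degrees(np.arctan2(-(d@y),d@x)), P.mean(0)
    G=cv2.cvtColor(ct['frame'],cv2.COLOR_RGB2GRAY).astype(float); H=cv2.cvtColor(cs['frame'],cv2.COLOR_RGB2GRAY).astype(float)
    L=[];Rr=[]
    for v in range(203,219):
        r=G[v]; 
        for u in range(229,236):
            if r[u]>95>=r[u+1]: L.append(onz(ct,(u+(r[u]-95)/(r[u]-r[u+1]),v),.087)); break
        for u in range(233,240):
            if r[u]>50>=r[u+1]: Rr.append(onz(ct,(u+(r[u]-50)/(r[u]-r[u+1]),v),.087)); break
    S=[]
    for u in range(299,319):
        for v in range(252,262):
            if H[v,u]>78>=H[v+1,u]: S.append(onz(cs,(u,v+(H[v,u]-78)/(H[v,u]-H[v+1,u])),.087)); break
    for n,P in(('topL',L),('topR',Rr),('side',S)): print(n,len(P),ang(P))
run(load(sys.argv[1]),load(sys.argv[2]))
E
python3 tapang.py t31 s31
```

```text
topL 16 (np.float64(0.2930412615572482), array([0.55836117, 0.28431702]))
topR 16 (np.float64(0.7077641589171925), array([0.55802287, 0.26961649]))
side 20 (np.float64(1.1154582633260541), array([0.56135315, 0.2834536 ]))
```

The tap is within about 1° of the stud in both views. Last check is the canisters and bystanders.

```bash
python3 - <<'E'
from h import *
c=load('t31'); a=load('top0')
for p in [(291,203),(329,204),(368,206)]: chk(c,p)
d=np.abs(c['frame'].astype(int)-a['frame'].astype(int)).max(2)
for n,(u0,u1,v0,v1) in dict(dish=(168,228,258,312),rest=(415,465,272,304),bite=(245,272,266,296),green=(170,208,186,215),pink=(278,312,106,136)).items(): print(n,np.percentile(d[v0:v1,u0:u1],99),(d[v0:v1,u0:u1]>30).sum())
cv2.imwrite('pics/c32.png',c['frame'][:,:,::-1])
E
```

```text
can [0.5794 0.1075 0.096 ] rig x,y mm -0.4 113.5 noz rel deg 0.1 area 77 24 0.0605
can [ 0.5683 -0.005   0.096 ] rig x,y mm -1.6 0.4 noz rel deg 1.2 area 81 22 0.0591
can [ 0.5616 -0.1202  0.096 ] rig x,y mm 1.8 -114.9 noz rel deg -0.2 area 78 19 0.0571
dish 107.0 1966
rest 6.0 0
bite 11.909999999999968 0
green 7.0 0
pink 6.0 0
```

View pics/c32.png

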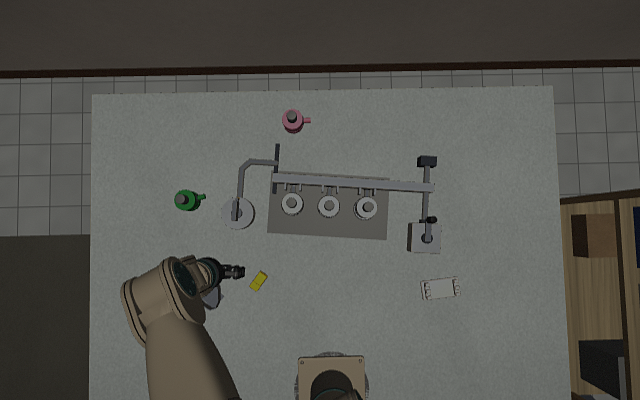

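```bash
python3 - <<'E'
from h import *
c=load('s31'); a=load('side0')
d=np.abs(c['frame'].astype(int)-a['frame'].astype(int)).max(2)
print((d[295:350,370:432]>40).sum(), (d[330:350,370:400]>40).sum())
cv2.imwrite('pics/c33.png',cv2.resize(np.hstack([a['frame'][270:360,340:450,::-1],c['frame'][270:360,340:450,::-1]]),None,fx=3,fy=3))
E
```

```text
0 0
```

View pics/c33.png

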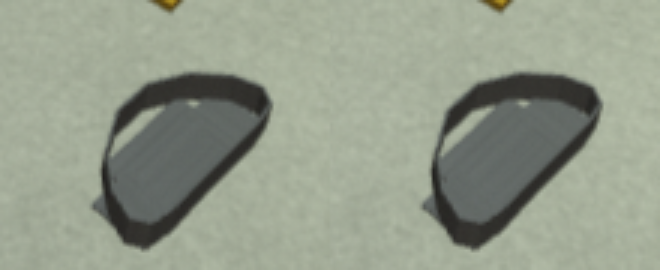

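The dish hasn't moved and the robot is clear of everything, so I'm handing in.

```bash
python3 -c "
from workcell import r
print(r.finish_job())"
```

```text
the job is handed in; nothing more can be done
None
```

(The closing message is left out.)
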